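# Dock the bench plate filter and stack its plates

### The arm

A 7-joint arm with a two-finger parallel gripper is mounted at the origin on the work surface. World frame = base frame: x ahead of the robot, y to its left, z up, the work surface at z = 0. Lengths are in m, angles in rad, forces in N, time in s.
With the tool pointing down it reaches from about 0.4 to 0.875 m from the base axis. Payload 19.3 kg.
Tool frame: the origin (TCP) lies on the front face of the gripper's body, between the roots of the fingers; the fingertips stand 73 mm ahead of it and the grasp point (between the pads) lies 54 mm ahead of it; z points along the fingers, y is the direction in which the jaws open and shut (so a half turn about z gives the same grasp; the last joint's range is limited). The gripper opens to 85 mm and grips with 20 to 120 N. Pads are 22 mm wide; open, the fingers measure 114 mm over their backs; the gripper's body (76 mm by 85 mm) begins 54 mm behind the grasp point. The pads swing forward as they close: fully open they stand 13 mm farther back than shut.
Start: joints at [-1.272, 0.521, -0.036, 1.599, 0.021, 1.021, -0.113], TCP at [0.225, 0.583, 0.304] pointing down, gripper open.
Joint ranges: [-2.91, 2.91], [-0.3, 2.13], [-1.5, 1.42], [0.17, 2.43], [-1.26, 4.41], [0.16, 1.93], [-2.52, 2.52]. Speed limits (rad/s): [1.89, 1.89, 2.39, 2.39, 3.01, 3.01, 3.01].

### API

Orientations are given as [roll, pitch, yaw] about the fixed x, y, z axes, in that order (R = Rz(yaw) Ry(pitch) Rx(roll)).
In Python, from workcell import bot gives the robot as it stands.
- The arm moves only by the shell command python3 -m crank 'ROWS' [OPENING] [FORCE]. ROWS is a JSON object of lists of equal length, an entry for each row: "travel": the shift along the world's x, y, z in cm, a list of three; "rot": the turn, a rotation vector about the world's x, y, z in degrees, a list of three. A call has 1 to 8 rows; each row is the pose to reach, as a shift and turn from the pose commanded when the call began; what a row does not reach only later rows make up. A row lasts 1/10 s, in which the tool goes at most 50 mm and 8.59 degrees, less where a joint would pass 70% of its speed; a pose out of reach is approached as far as the arm can. A call with a gripper value outside its range is refused whole. OPENING is the opening, from -1 (shut) to 1 (fully open), so that 0 is half open, set as the call begins (- or left out, the last holds). The fingers move at their own pace and stop on an object; FORCE is the grip in N (left out, the last holds). Time passes only in rows, so rows that repeat a pose let the fingers close. It gives the time, the measured TCP pose, the force and the opening at its end, in the units of the state.
- bot.observe(): the state, without advancing time (a new reading comes with each control period).
- bot.grab_frame(name): name is "side" or "top"; returns the picture (480x640x3 uint8, red, green, blue); there is no depth.
- bot.camera_model(name): a dict with "fx", "fy", "cx", "cy" (pixels), "k1" (the pictures are not rectified: a ray, as slopes to the right and down, at radius r is drawn at 1 + k1 r^2 times it, then the intrinsics apply), "R" (3x3) and "t" (3): a world point X has camera coordinates R X + t. Camera axes: x right, y down, z forward; pixel columns grow to the right and rows downward; lengths in m; the calibration is good to about 2 mm. A picture is of the moment at which its call begins. camera_model takes no time and is no camera call.
- bot.job_done(): hands the job in, once; it reports no verdict.
Trained networks look in the newest picture that a camera, given by its name, has taken for a name from the list of things; names that differ only in an ending like _2 or _b are one class to them, and where a whole thing is asked for, a point or a joint stands for the part that bears it (a point fixed in the world has none). Each returns a list of dicts, best first, with "conf" (0 to 1); they miss things now and then, are a little off and sometimes report something else, mostly with a low value. They report only what shows in the picture. A call takes as long as a camera call.
- bot.silhouettes(camera, thing): "pixels" (480x640 bool, what is visible of it) and "box" ([centre column, centre row, width, height] in pixels, round what is visible of it).
The state is a dict: "clock": time; "qpos": joint angles; "qd": joint speeds; "joint_efforts": joint torques, N m; "position": TCP position; "tool_rot": TCP orientation; "force": force on the tool from outside, world axes, zero at the start; "moment": the same for the moment, N m; "grip_width": finger opening in m.
Only numpy, scipy, OpenCV 4.12 (cv2) and the standard library are available. Lean on these libraries where they do the work, as an engineer would, in place of code of your own. Each camera call takes 0.05 s, during which the arm holds its last target.

### The job

Walk the heavy filter base forward along the bench with alternate pushes on its two rear corners until it stands square and flat against the stop bar of its dock, roughly centred between the cheeks, without lifting or tipping it, pushing on the sight glass or using the tie rods or the lug as handles. Then push the locking pin from the left right through the eye of the dock and the lug of the base. Once it is locked, turn each filter plate on the bench so that its three holes line up and slide it all the way down the tie rods, then slide the cover on last, and leave the other things on the bench alone.

Things in the scene. Friction and masses are not known exactly. Their poses are not given: they have to be found in the camera images.
- base: Filter base: loose heavy aluminium block (2.6 kg), 140 deep (its x), 200 wide (y), 40 tall; cannot be lifted. Origin: centre of its underside; x points forward, away from the robot, the way it must go. A rubber bumper covers each rear corner (faces at x = -70). Slides at 10 to 20 N (friction about 0.6, varies); pushed at one rear corner it swings and advances. (mm)
- deck (a point): Centre of the flat deck of the filter base (its top face, 40 mm above the bench), on the axis of the three tie rods; axes as the base's.
- rods: Three upright steel tie rods on the deck: 8 thick, 68 tall above the deck (top 10 tapered to a point), on a circle of 46 radius round the deck centre, at 0, 120 and 240 degrees from the base's x. Not handles: do not push or pull on them with the gripper (a light brush is fine). Origin and axes as base. (mm)
- sight: Fragile glass sight tube with two brass end blocks in the middle of the base's rear face: 100 wide (y -50 to +50), sticking out 28 behind the bumper faces, 9 to 38 above the bench. Must not be pushed on. Origin and axes as base. (mm)
- bumper_left: Black rubber bumper on the base's left rear corner, the place to push: flat rear face 4 proud of the block, at the base's x = -70, y 62 to 98, 4 to 36 above the bench. Origin and axes as base. (mm)
- bumper_right: The same on the right rear corner: flat rear face at the base's x = -70, y -98 to -62, 4 to 36 above the bench. Origin and axes as base. (mm)
- lug: Upright aluminium lug on the left edge of the deck, for the pin only, not a handle. Origin and axes as base; its hole: see lug_eye.
- lug_eye (a point): Centre of the hole in the upright lug on the left edge of the deck: hole 14 wide, along the base's y, 10 behind and 90 to the left of the base's origin, 58 above the bench; lug 12 thick along y, 32 wide, top 74 above the bench. Axes as the base's. (mm)
- dock: Dock: grey steel angle bolted to the bench (its place varies). Origin: the bench point where the base's origin belongs, axes parallel; x points forward to the stop bar (34 tall, face at x = +70.5): the base is home when its front face lies flat against the bar. Low side cheeks (30 tall, x 32 to 72) with inner faces at y = -115 and +115 leave the base 15 each side. (mm)
- dock_eye (a point): Centre of the hole in the dock's ear, an upright plate on the left of the dock, on a low foot bar (12 wide, 10 tall, y 119 to 131): hole 12 wide, along the dock's y, 58 above the bench; ear 12 thick along y (outer face 6 to the left of this point), 32 wide, top 74 above the bench. With the base home the lug's hole is in line with it, 35 to the right. Axes as the dock's. (mm)
- pin_grip (a point): Centre of the black square handle (20 x 20, 40 long along its x) of the locking pin, which lies on the bench; the pin's x points along it to the tip. From the handle's front face (x = +20) a round steel shank 8 thick sticks out 72 on the handle's axis, last 6 tapered. 0.09 kg. (mm)
- pin_tip (a point): Tip of the locking pin's shank, 92 mm along the pin's x from the centre of the handle.
- plate1_hub (a point): Perforated round steel filter plate lying flat, hub up (1 to 3 are there): 116 across, 6 thick; round hub 30 across rises 10 above it in the middle (stacked plates lie 16 apart); 0.28 kg. Three holes 11 wide on a circle of 46 radius, at 0, 120 and 240 degrees from its x. This point: centre of the hub above the plate, 11 above the plate's underside. (mm)
- plate2_hub (a point): Perforated round steel filter plate lying flat, hub up (1 to 3 are there): 116 across, 6 thick; round hub 30 across rises 10 above it in the middle (stacked plates lie 16 apart); 0.28 kg. Three holes 11 wide on a circle of 46 radius, at 0, 120 and 240 degrees from its x. This point: centre of the hub above the plate, 11 above the plate's underside. (mm)
- plate3_hub (a point): Perforated round steel filter plate lying flat, hub up (1 to 3 are there): 116 across, 6 thick; round hub 30 across rises 10 above it in the middle (stacked plates lie 16 apart); 0.28 kg. Three holes 11 wide on a circle of 46 radius, at 0, 120 and 240 degrees from its x. This point: centre of the hub above the plate, 11 above the plate's underside. (mm)
- cover_knob (a point): Plain aluminium cover lying flat, knob up: 116 across, 10 thick, not perforated; black round knob 30 across rises 22 above it in the middle; 0.45 kg. Three holes 11 wide on a circle of 46 radius, at 0, 120 and 240 degrees from its x. This point: centre of the knob, 21 above the cover's underside. (mm)
- tin1: Bystander, leave alone: closed steel sample tin, 60 mm across, 42 mm tall. Origin: centre of its underside.
- tin2: Bystander, leave alone: closed steel sample tin, 66 mm across, 50 mm tall. Origin: centre of its underside.
- beaker: Bystander, leave alone: glass beaker, 68 mm across, 85 mm tall. Origin: centre of its underside.
- wash_bottle: Bystander, leave alone: white wash bottle with orange cap and spout, 72 mm across, 205 mm tall. Origin: centre of its underside.
- jar: Bystander, leave alone: amber glass jar with white lid, 60 mm across, 75 mm tall. Origin: centre of its underside.
- wrench: Bystander, leave alone: steel spanner lying flat, 180 mm long, 8 mm thick. Origin: centre of its underside.
- brush: Bystander, leave alone: bench brush lying flat, 200 mm long, 20 mm thick. Origin: centre of its underside.

How it is judged:
By the outcome, as a careful person would: the job done as asked, in the order asked, and still so for the second after the job is handed in, with the robot touching nothing.
Of plate1, plate2, plate3 only 1 to 3 are there at a start; the rules pass over those that are not, and their reading is None.
At some moment in a run one of pin, plate1, plate2, plate3, cover may be knocked a few centimetres aside while the robot is not near it.
Once in a run the grip may slacken for a moment while it holds something.
It also fails if it takes over 210 s, if anything falls off the work surface, if the arm or the gripper's body presses on something with over 40 N, if the wrist force passes 120 N, or if a joint passes its speed limit or range.

## Working session

There is one attempt and no reset: what is moved stays moved. The work goes in short steps, Python scripts to look and compute and a shell command to move; the robot and the scene stay as the last step left them, time stands still between calls to the robot, and variables do not carry over. Pictures are saved under pics/ and viewed, and the job is handed in when it is done.

```bash
ls; mkdir -p pics; python3 - <<'E'
from workcell import bot
import cv2
o=bot.observe()
for k,v in o.items(): print(k,v)
for n in("side","top"):
    f=bot.grab_frame(n); cv2.imwrite(f"pics/{n}0.png",f[:,:,::-1]); print(n,bot.camera_model(n))
E
```

```text
pics
clock 0.0
qpos [-1.27220281  0.52203792 -0.03634426  1.59999345  0.02116833  1.02108401
 -0.11282107]
qd [ 1.15541827e-03  5.97745514e-04  4.73071016e-04 -8.86303372e-04
 -9.23010464e-04  2.78640418e-05  1.63474762e-03]
joint_efforts [-6.72703445e-04 -9.27104759e+01  1.97969086e+00 -3.69929230e+01
  1.77728164e-02  8.21431226e-03 -3.04337675e-05]
position [0.2252302  0.58273993 0.3033158 ]
tool_rot [-3.14045412e+00  4.52338035e-05  2.77276591e+00]
force [-0.3405581  -0.56535353  0.49412208]
moment [-0.01593179 -0.02270315 -0.00821806]
grip_width 0.08573161202922464
side {'fx': 606.2676382397362, 'fy': 606.2676382397362, 'cx': 312.9238413442295, 'cy': 246.20405015187956, 'k1': -0.0885389177468791, 'R': array([[ 0.8288247 , -0.55942229,  0.00981413],
       [-0.30720473, -0.4696662 , -0.82767078],
       [ 0.46762684,  0.68297904, -0.56112812]]), 't': array([-0.38023659,  0.24166563,  1.19632108])}
top {'fx': 444.1065545477181, 'fy': 444.1065545477181, 'cx': 314.82947055110753, 'cy': 245.51683326573934, 'k1': -0.08608640284162315, 'R': array([[ 0.02729233, -0.9996236 ,  0.00279165],
       [-0.97282213, -0.02720276, -0.22995026],
       [ 0.22993965,  0.0035601 , -0.97319838]]), 't': array([0.00920942, 0.51715838, 0.95473325])}
```

View pics/side0.png

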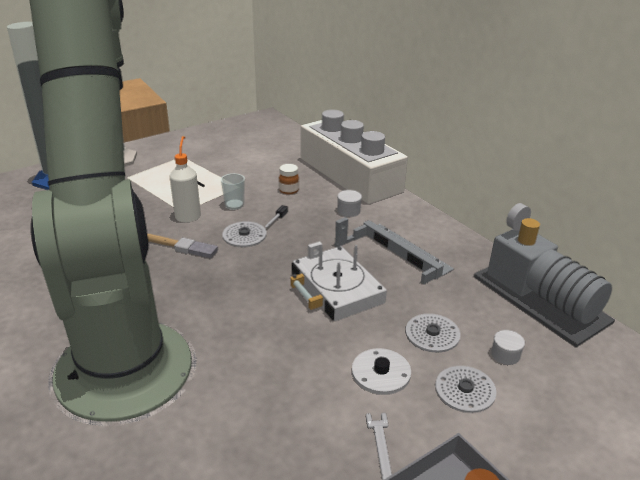

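View pics/top0.png

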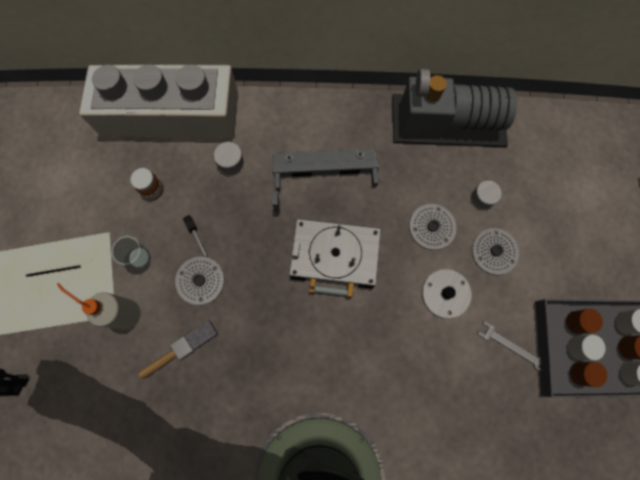

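```bash
cat > h.py <<'E'
import numpy as np, cv2
from workcell import bot
CM={n:bot.camera_model(n) for n in("side","top")}
def proj(cam,X):
    c=CM[cam]; X=np.atleast_2d(X); P=X@c["R"].T+c["t"]; s=P[:,:2]/P[:,2:]
    r2=(s**2).sum(1,keepdims=True); s=s*(1+c["k1"]*r2)
    return s*[c["fx"],c["fy"]]+[c["cx"],c["cy"]]
def ray(cam,uv):
    c=CM[cam]; uv=np.atleast_2d(np.asarray(uv,float)); d=(uv-[c["cx"],c["cy"]])/[c["fx"],c["fy"]]
    s=d.copy()
    for _ in range(8): s=d/(1+c["k1"]*(s**2).sum(1,keepdims=True))
    return np.c_[s,np.ones(len(s))]@c["R"], -c["R"].T@c["t"]
def unproj(cam,uv,z):
    d,o=ray(cam,uv); return o+d*((z-o[2])/d[:,2:])
def tri(uvs,uvt):
    d1,o1=ray("side",uvs); d2,o2=ray("top",uvt)
    A=[];b=[]
    for d,o in((d1[0],o1),(d2[0],o2)):
        d=d/np.linalg.norm(d);M=np.eye(3)-np.outer(d,d);A.append(M);b.append(M@o)
    return np.linalg.lstsq(np.vstack(A),np.hstack(b),rcond=None)[0]
def birdeye(cam,img,cx,cy,half,z,n=400):
    # up = +x, left = +y
    g=np.linspace(half,-half,n); gx,gy=np.meshgrid(cx+g,cy+g,indexing="ij")
    p=proj(cam,np.c_[gx.ravel(),gy.ravel(),np.full(gx.size,z)]).astype(np.float32).reshape(n,n,2)
    return cv2.remap(img,p[:,:,0],p[:,:,1],cv2.INTER_CUBIC)
def save(name,img): cv2.imwrite(f"pics/{name}.png",img[:,:,::-1])
E
python3 - <<'E'
from h import *
for cam in("top","side"):
    bot.grab_frame(cam)
    for t in ["base","rods","sight","dock","pin_grip","plate1_hub","cover_knob","tin1","brush","bumper_left","bumper_right","lug"]:
        for r in bot.silhouettes(cam,t): print(cam,t,round(r["conf"],2),np.round(r["box"],1),r["pixels"].sum())
print(bot.observe()["clock"])
E
```

```text
top base 0.66 [334.9 259.5  92.6  77.8] 5537
top rods 0.63 [336.2 246.9  39.   37.4] 117
top sight 0.57 [329.6 289.3  45.   23. ] 371
top dock 0.63 [332.8 259.6  89.4  79.3] 5551
top pin_grip 0.78 [196.3 236.4  23.2  42.8] 280
top plate1_hub 0.87 [498.5 251.4  43.5  47. ] 1697
top cover_knob 0.81 [444.1 292.   48.2  46.7] 1849
top cover_knob 0.4 [333.5 260.6  88.2  80. ] 5576
top cover_knob 0.2 [299.2 276.9  11.4   8.7] 46
top tin1 0.98 [229.4 160.6  35.9  32.4] 744
top tin1 0.72 [485.9 195.   28.9  31.4] 615
top tin1 0.24 [334.4 258.6  87.4  78.9] 5621
top brush 0.6 [177.7 349.2  81.3  56.8] 1163
top bumper_left 0.73 [194.2 235.9  21.6  34.2] 228
top bumper_left 0.61 [298.6 276.8  15.4   5.9] 39
top bumper_left 0.52 [508.8 347.   60.3  48.3] 654
top bumper_right 0.47 [367.  284.4  15.7   6.3] 48
top lug 0.62 [486.6 193.9  25.7  29.6] 656
top lug 0.56 [294.9 252.2   7.9  17.9] 89
side base 0.66 [337.2 281.6  95.3  84.9] 4931
side rods 0.77 [336.  266.6  38.3  42. ] 239
side sight 0.65 [306.  292.4  37.8  35.5] 437
side sight 0.41 [277.7 217.2  24.6  27. ] 176
side sight 0.27 [327.8 311.9  12.7  24.1] 134
side dock 0.94 [393.6 252.7 116.2  67.8] 2239
side dock 0.51 [280.7 211.9  11.   11.9] 117
side pin_grip 0.68 [277.6 216.2  21.5  18.5] 104
side plate1_hub 0.97 [467.6 389.2  60.5  48.8] 2233
side plate1_hub 0.34 [315.2 251.4  14.7  18.1] 132
side cover_knob 0.76 [381.2 371.2  57.6  44. ] 2172
side cover_knob 0.71 [395.9 249.5 114.9  72.7] 2209
side tin1 0.93 [349.  204.1  24.7  26.5] 579
side tin1 0.84 [509.5 345.9  32.   33.5] 894
side tin1 0.54 [244.5 233.9  40.7  25.9] 849
side brush 0.82 [184.1 243.6  68.2  22.5] 801
side brush 0.61 [381.8 369.8  59.4  46. ] 2205
side bumper_left 0.56 [295.7 270.6   9.   11.2] 63
side lug 0.55 [313.9 251.2  13.8  19.6] 157
side lug 0.4 [331.6 310.5   9.1  16. ] 131
side lug 0.32 [339.1 284.   96.6  77.3] 4697
1.4
```

```bash
python3 - <<'E'
from h import *
T=bot.grab_frame("top");S=bot.grab_frame("side")
pb=unproj("top",[[334,252]],.04)[0]; print("base~",pb)
for n,uv in dict(pl_left=(199,281),pl_mid=(433,227),pl_right=(497,251),cover=(447,294)).items(): print(n,unproj("top",[uv],.006)[0])
print("rods tips",)
im=np.vstack([np.hstack([birdeye("top",T,pb[0]+.05,pb[1],.2,.04,400),birdeye("side",S,pb[0]+.05,pb[1],.2,.04,400)])])
save("base1",im)
E
```

```text
base~ [ 0.5072556  -0.02141445  0.04      ]
pl_left [0.43508784 0.29685521 0.006     ]
pl_mid [ 0.58427297 -0.26474487  0.006     ]
pl_right [ 0.52820626 -0.42160364  0.006     ]
cover [ 0.42013161 -0.29301952  0.006     ]
rods tips
```

View pics/base1.png

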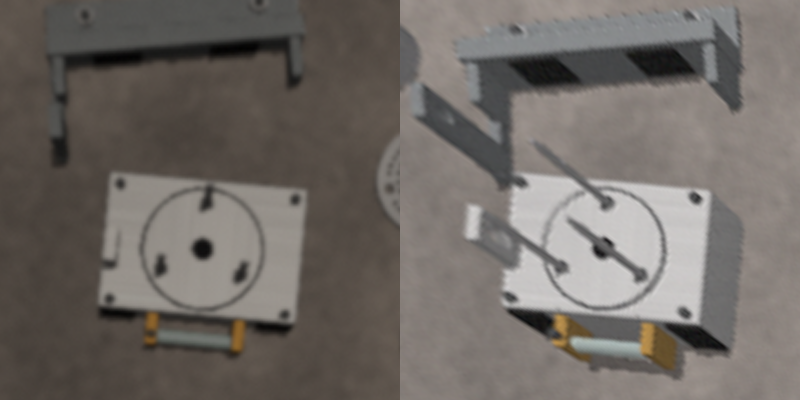

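```bash
cat >> h.py <<'E'
from scipy.optimize import minimize
from scipy.ndimage import map_coordinates
def seg(a,b,n=40):
    t=np.linspace(0.04,.96,n)[:,None]; return np.array(a)*(1-t)+np.array(b)*t
def circ(r,z,n=80,cx=0,cy=0):
    a=np.linspace(0,2*np.pi,n,endpoint=False); return np.c_[cx+r*np.cos(a),cy+r*np.sin(a),np.full(n,z)]
D=.04
BASE={"top":[seg((-.066,-.1,D),(-.066,.1,D)),seg((.07,-.1,D),(.07,.1,D)),seg((-.066,-.1,D),(.07,-.1,D)),seg((-.066,.1,D),(-.03,.1,D),15),seg((.01,.1,D),(.07,.1,D),20)]}
BASE["side"]=[seg((-.066,-.1,D),(-.066,.1,D)),seg((.07,-.1,D),(.07,.07,D)),seg((-.066,-.1,D),(.07,-.1,D))]
DOCK={"top":[seg((.0705,-.113,.034),(.0705,.113,.034)),seg((.034,-.115,.03),(.068,-.115,.03),15),seg((.034,.115,.03),(.068,.115,.03),15)],
 "side":[seg((.0705,-.113,.034),(.0705,.113,.034)),seg((-.026,.131,.074),(.006,.131,.074),15),seg((-.026,.119,.074),(.006,.119,.074),15)]}
def se2(P,p):
    c,s=np.cos(p[2]),np.sin(p[2]); return np.c_[P[:,0]*c-P[:,1]*s+p[0],P[:,0]*s+P[:,1]*c+p[1],P[:,2]]
def gradmag(img,sig):
    g=cv2.GaussianBlur(img.astype(np.float32),(0,0),sig); m=0
    for ch in range(3): m=m+cv2.Sobel(g[:,:,ch],cv2.CV_32F,1,0)**2+cv2.Sobel(g[:,:,ch],cv2.CV_32F,0,1)**2
    return np.sqrt(m)
def fit(imgs,model,p0,cams=("top","side"),sigs=(3,1.2)):
    p=np.array(p0,float)
    for sg in sigs:
        G={c:gradmag(imgs[c],sg) for c in cams}
        def cost(q):
            v=0
            for c in cams:
                P=np.vstack(model[c]); uv=proj(c,se2(P,[q[0],q[1],q[2]*10])); v-=map_coordinates(G[c],[uv[:,1],uv[:,0]],order=1,mode="nearest").mean()
            return v
        best=None
        for d in (0,.004,-.004):
            q0=np.array([p[0],p[1],p[2]/10]); sx=np.vstack([q0,q0+[.006,d,0],q0+[d,.006,0],q0+[0,0,.006]])
            r=minimize(cost,q0,method="Nelder-Mead",options=dict(initial_simplex=sx,xatol=1e-5,fatol=1e-4,maxiter=600))
            if best is None or r.fun<best.fun: best=r
        p=np.array([best.x[0],best.x[1],best.x[2]*10])
    return p
def frames(): return {c:bot.grab_frame(c) for c in("top","side")}
def draw(img,cam,model,p,sc=1):
    im=img.copy()
    for s in model[cam]:
        for u,v in proj(cam,se2(s,p)): cv2.circle(im,(int(round(u)),int(round(v))),0,(255,0,0),-1)
    return im
E
python3 - <<'E'
from h import *
I=frames()
for nm,M,p0 in(("base",BASE,[.507,-.0214,-.09]),("dock",DOCK,[.62,0,.05])):
    for cams in(("top","side"),("top",),("side",)):
        p=fit(I,M,p0,cams); print(nm,cams,np.round(p[:2]*1000,1),np.degrees(p[2]).round(2))
        if len(cams)==2:
            for c in cams: I0=draw(I[c],c,M,p); I[c+nm]=I0
a=draw(I["topbase"],"top",DOCK,p)
def crop(im,u0,v0,u1,v1): return cv2.resize(im[v0:v1,u0:u1],None,fx=3,fy=3,interpolation=cv2.INTER_NEAREST)
save("fitb",np.hstack([crop(I["topbase"],270,140,400,310),crop(I["sidebase"],270,200,400,370)]))
save("fitd",np.hstack([crop(I["topdock"],265,140,395,300),crop(I["sidedock"],325,180,455,340)]))
E
```

```text
base ('top', 'side') [507.  -25.3] -5.14
base ('top',) [507.5 -23.9] -5.26
base ('side',) [506.6 -27. ] -5.29
dock ('top', 'side') [643.9  -5.2] 4.67
dock ('top',) [629.4  -7.6] 4.7
dock ('side',) [608.4 -33.1] 4.96
```

View pics/fitb.png

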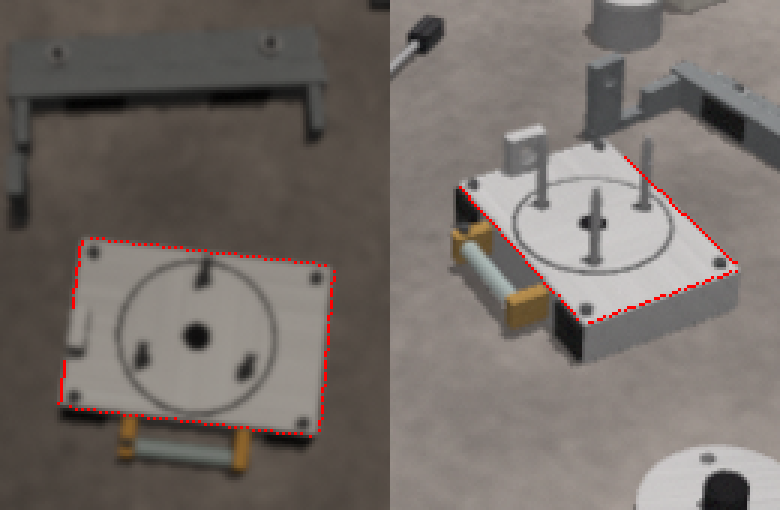

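View pics/fitd.png

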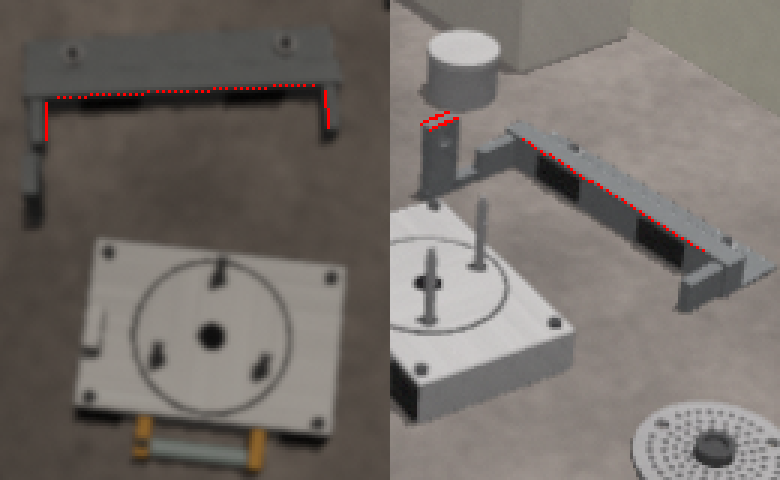

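```bash
python3 - <<'E'
from h import *
b=[.507,-.0253,np.radians(-5.14)]
for q in ((-.07,-.08,0),(-.07,.08,0),(-.11,-.08,0),(-.11,.08,0)): print(q,se2(np.array([q]),b)[0].round(4))
E
python3 -m crank '{"travel":[[5,-4,0],[10,-8,0],[14,-12,0],[17,-16,0],[20,-20,0],[22,-24,0],[24,-29,0],[24,-34,0]],"rot":[[0,0,-8.5],[0,0,-17],[0,0,-25],[0,0,-33],[0,0,-41],[0,0,-49],[0,0,-57],[0,0,-65]]}' -1 40
```

```text
(-0.07, -0.08, 0) [ 0.4301 -0.0987  0.    ]
(-0.07, 0.08, 0) [0.4444 0.0606 0.    ]
(-0.11, -0.08, 0) [ 0.3903 -0.0951  0.    ]
(-0.11, 0.08, 0) [0.4046 0.0642 0.    ]
clock: 2.4
position: [0.4616, 0.2708, 0.3039]
tool_rot: [3.141, -0.0, 1.632]
force: [0.8, -0.4, -0.2]
grip_width: -0.0003
```

```bash
python3 -m crank '{"travel":[[-1,-5,0],[-2,-10,0],[-3,-14,0],[-4,-19,0],[-5,-24,0],[-6,-29,0],[-7,-34,0],[-7.2,-34,0]],"rot":[[0,0,-2],[0,0,-4],[0,0,-4],[0,0,-4],[0,0,-4],[0,0,-4],[0,0,-4],[0,0,-4]]}'
python3 -m crank '{"travel":[[0,0,-4],[0,0,-8],[0,0,-12],[0,0,-16],[0,0,-20],[0,0,-21.9],[0,0,-21.9],[0,0,-21.9]],"rot":[[0,0,0],[0,0,0],[0,0,0],[0,0,0],[0,0,0],[0,0,0],[0,0,0],[0,0,0]]}'
```

```text
clock: 3.2
position: [0.3868, -0.072, 0.3043]
tool_rot: [3.141, 0.0, 1.562]
force: [0.4, 1.1, -0.3]
grip_width: 0.0004
clock: 4.0
position: [0.3883, -0.0675, 0.0853]
tool_rot: [-3.141, -0.0, 1.568]
force: [1.0, 0.3, 0.8]
grip_width: 0.0003
```

```bash
python3 -m crank '{"travel":[[0,-1.5,0],[0,-3,0],[0.8,-3,0],[1.6,-3,0],[2.3,-3,0],[2.8,-3,0],[3.3,-3,0],[3.8,-3,0]],"rot":[[0,0,0],[0,0,0],[0,0,0],[0,0,0],[0,0,0],[0,0,0],[0,0,0],[0,0,0]]}'
python3 - <<'E'
from h import *
I=frames(); p=fit(I,BASE,[.507,-.0253,-.09]); print(np.round(p[:2]*1000,1),np.degrees(p[2]),bot.observe()["position"],bot.observe()["force"])
save("s1",I["side"])
E
```

```text
clock: 4.8
position: [0.4234, -0.0974, 0.0846]
tool_rot: [-3.135, -0.001, 1.568]
force: [-17.2, -7.9, 8.7]
grip_width: -0.0001
[509.5 -26.2] -3.0677063048030235 [ 0.42452119 -0.09745693  0.08457931] [-10.6535239   -4.811967     2.73269889]
```

View pics/s1.png

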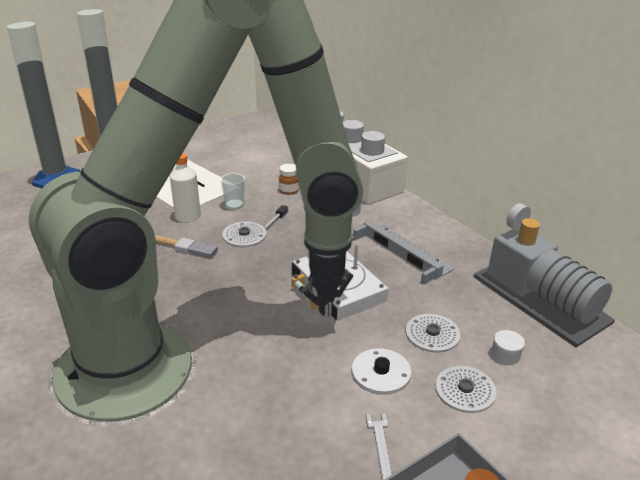

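```bash
python3 -m crank '{"travel":[[0.6,0,0],[1.2,0,0],[1.7,0,0],[2.2,0,0],[2.6,0,0],[2.9,0,0],[3.2,0,0],[3.2,0,0]],"rot":[[0,0,0],[0,0,0],[0,0,0],[0,0,0],[0,0,0],[0,0,0],[0,0,0],[0,0,0]]}'
python3 - <<'E'
from h import *
I=frames(); p=fit(I,BASE,[.52,-.026,.05]); print(np.round(p[:2]*1000,1),np.degrees(p[2]),bot.observe()["position"],bot.observe()["force"])
a=draw(I["top"],"top",BASE,p)
save("t2",np.hstack([cv2.resize(a[140:320,260:400],None,fx=3,fy=3),cv2.resize(draw(I["side"],"side",BASE,p)[200:380,270:390],None,fx=3,fy=3)]))
E
```

```text
clock: 5.7
position: [0.4562, -0.098, 0.0845]
tool_rot: [-3.137, 0.0, 1.567]
force: [-12.5, -8.2, 4.9]
grip_width: -0.0003
[528.9 -16.6] 5.823289827979114 [ 0.45614816 -0.09801295  0.08457865] [-12.65387105  -8.96999211   4.14360607]
```

View pics/t2.png

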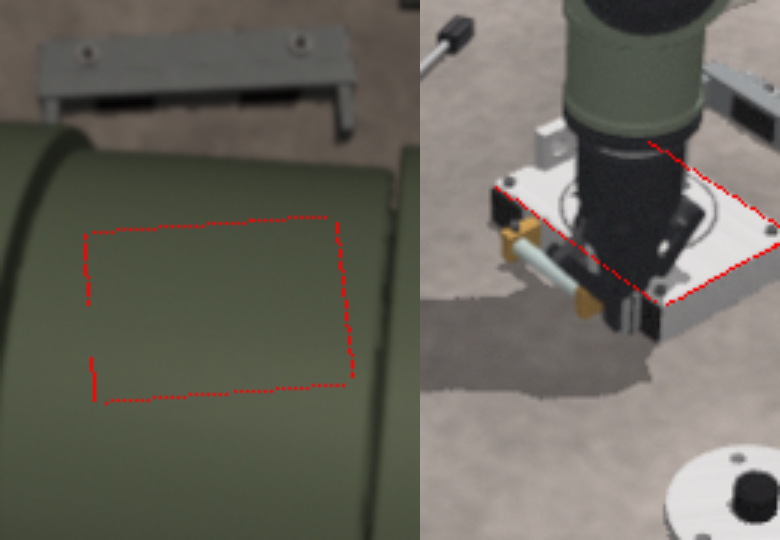

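```bash
cat >> h.py <<'E'
def basep(p0,cams=("side",)):
    I=frames(); p=fit(I,BASE,p0,cams,(2,1.2)); d=np.array([.6439,-.0052]);th=np.radians(4.67)
    e=p[:2]-d; f=np.array([np.cos(th),np.sin(th)])
    print("base",np.round(p[:2]*1000,1),"yaw",np.degrees(p[2]).round(2),"| to go fwd",round(-1000*(e@f),1),"lateral",round(1000*(e@[-f[1],f[0]]),1),"relyaw",np.degrees(p[2]-th).round(2))
    o=bot.observe(); print("tcp",o["position"].round(4),"F",o["force"].round(1))
    for n,y in("R",-.08),("L",.08): print(n,"face",se2(np.array([[-.07,y,0]]),p)[0][:2].round(4),"tcp contact",se2(np.array([[-.0815,y,0]]),p)[0][:2].round(4))
    return I,p
E
python3 - <<'E'
from h import *
I,p=basep([.525,-.022,.09])
save("t3",cv2.resize(draw(I["side"],"side",BASE,p)[200:380,270:430],None,fx=3,fy=3))
E
```

```text
base [528.9 -16.6] yaw 5.82 | to go fwd 115.5 lateral -2.0 relyaw 1.15
tcp [ 0.4562 -0.098   0.0846] F [-11.8  -7.9   4.7]
R face [ 0.4674 -0.1033] tcp contact [ 0.4559 -0.1044]
L face [0.4512 0.0559] tcp contact [0.4397 0.0547]
```

View pics/t3.png

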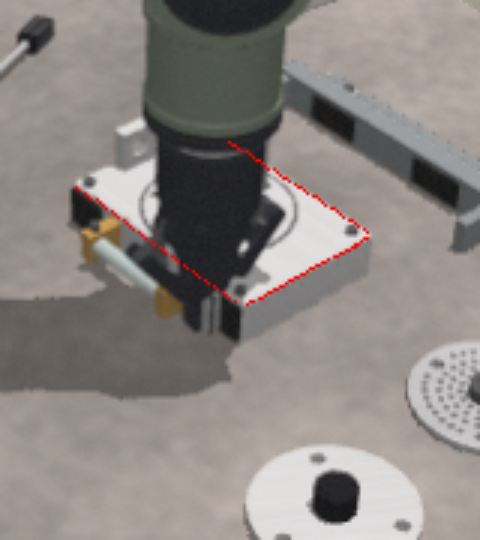

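```bash
python3 -m crank '{"travel":[[0.5,0,0],[1.0,0,0],[1.4,0,0],[1.4,0,0],[-1.6,0,0],[-4.5,0,3],[-5.2,4,6],[-5.2,9,6]],"rot":[[0,0,0],[0,0,0],[0,0,0],[0,0,0],[0,0,0],[0,0,0],[0,0,0],[0,0,0]]}'
python3 -m crank '{"travel":[[0,4,0],[0,7,0],[0,7,-3],[0,7,-6],[0,7,-6]],"rot":[[0,0,0],[0,0,0],[0,0,0],[0,0,0],[0,0,0]]}'
python3 - <<'E'
from h import *
I,p=basep([.53,-.016,.15])
save("t4",np.hstack([cv2.resize(draw(I["side"],"side",BASE,p)[200:380,270:400],None,fx=3,fy=3),cv2.resize(draw(I["top"],"top",BASE,p)[140:320,270:400],None,fx=3,fy=3)]))
E
```

```text
clock: 6.7
position: [0.4063, -0.0154, 0.1465]
tool_rot: [3.139, -0.0, 1.563]
force: [2.6, 1.1, -0.9]
grip_width: -0.0001
clock: 7.2
position: [0.4053, 0.0557, 0.0823]
tool_rot: [-3.137, 0.001, 1.57]
force: [0.4, -1.5, 0.3]
grip_width: 0.0
base [537.3 -11.8] yaw 10.22 | to go fwd 106.8 lateral 2.1 relyaw 5.55
tcp [0.4063 0.055  0.0847] F [ 0.2 -0.4  0.1]
R face [ 0.4826 -0.103 ] tcp contact [ 0.4713 -0.105 ]
L face [0.4542 0.0545] tcp contact [0.4429 0.0524]
```

View pics/t4.png

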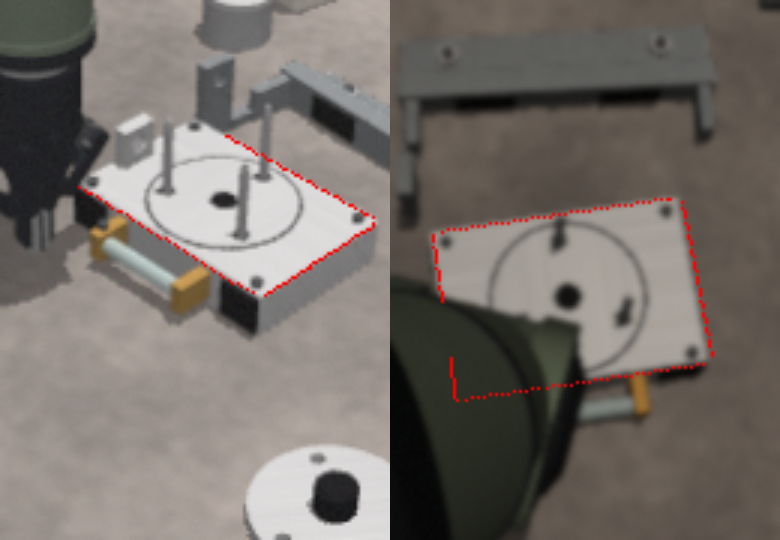

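```bash
python3 -m crank '{"travel":[[1.5,0,0],[2.8,0,0],[3.5,0,0],[4.2,0,0],[4.9,0,0],[5.6,0,0],[6.3,0,0],[7,0,0]],"rot":[[0,0,0],[0,0,0],[0,0,0],[0,0,0],[0,0,0],[0,0,0],[0,0,0],[0,0,0]]}'
python3 -m crank '{"travel":[[0,0,0],[-3,0,0],[-5,0,3],[-5,-4,6],[-5,-9,6],[-5,-14,6],[-4.8,-16.4,3],[-4.8,-16.4,0]],"rot":[[0,0,0],[0,0,0],[0,0,0],[0,0,0],[0,0,0],[0,0,0],[0,0,0],[0,0,0]]}'
python3 - <<'E'
from h import *
I,p=basep([.55,-.01,-.1])
save("t5",np.hstack([cv2.resize(draw(I["side"],"side",BASE,p)[200:380,270:400],None,fx=3,fy=3),cv2.resize(draw(I["top"],"top",BASE,p)[140:320,270:400],None,fx=3,fy=3)]))
E
```

```text
clock: 8.1
position: [0.4741, 0.0563, 0.0849]
tool_rot: [-3.136, -0.001, 1.57]
force: [-13.7, 7.3, 3.3]
grip_width: -0.0003
clock: 8.9
position: [0.429, -0.1123, 0.0853]
tool_rot: [3.138, 0.002, 1.563]
force: [0.7, 0.8, 0.3]
grip_width: 0.0
base [557.2 -20.9] yaw 1.28 | to go fwd 87.7 lateral -8.6 relyaw -3.39
tcp [ 0.4272 -0.1094  0.0831] F [-0.1  0.1  0.9]
R face [ 0.489  -0.1024] tcp contact [ 0.4775 -0.1027]
L face [0.4854 0.0575] tcp contact [0.474  0.0573]
```

View pics/t5.png

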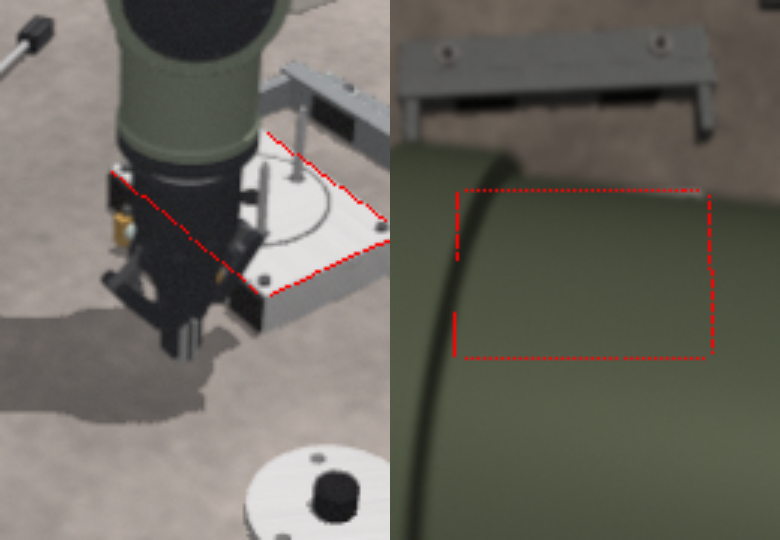

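```bash
python3 -m crank '{"travel":[[2.5,0,0],[4.3,0,0],[5.1,0.1,0],[5.9,0.2,0],[6.7,0.3,0],[7.5,0.4,0],[8.3,0.5,0],[9.1,0.6,0]],"rot":[[0,0,0],[0,0,0],[0,0,0],[0,0,0],[0,0,0],[0,0,0],[0,0,0],[0,0,0]]}'
python3 -m crank '{"travel":[[0.4,0,0],[-3,0,0],[-5,0,3],[-5,4,6],[-5,9,6],[-5,14,6],[-5,16.4,3],[-5,16.4,0]],"rot":[[0,0,0],[0,0,0],[0,0,0],[0,0,0],[0,0,0],[0,0,0],[0,0,0],[0,0,0]]}'
python3 - <<'E'
from h import *
I,p=basep([.575,-.01,.2])
save("t6",np.hstack([cv2.resize(draw(I["side"],"side",BASE,p)[200:380,270:400],None,fx=3,fy=3),cv2.resize(draw(I["top"],"top",BASE,p)[140:320,270:400],None,fx=3,fy=3)]))
E
```

```text
clock: 9.8
position: [0.5172, -0.1038, 0.0857]
tool_rot: [-3.138, 0.001, 1.567]
force: [-13.9, -11.8, 6.6]
grip_width: 0.0002
clock: 10.6
position: [0.4694, 0.0665, 0.0855]
tool_rot: [3.139, -0.002, 1.576]
force: [1.5, -0.6, -0.4]
grip_width: 0.0002
base [581.4  -5.1] yaw 14.13 | to go fwd 62.3 lateral 5.2 relyaw 9.46
tcp [0.4678 0.0624 0.0834] F [-0.3 -0.4  0.6]
R face [ 0.533  -0.0997] tcp contact [ 0.5219 -0.1025]
L face [0.494  0.0554] tcp contact [0.4828 0.0526]
```

View pics/t6.png

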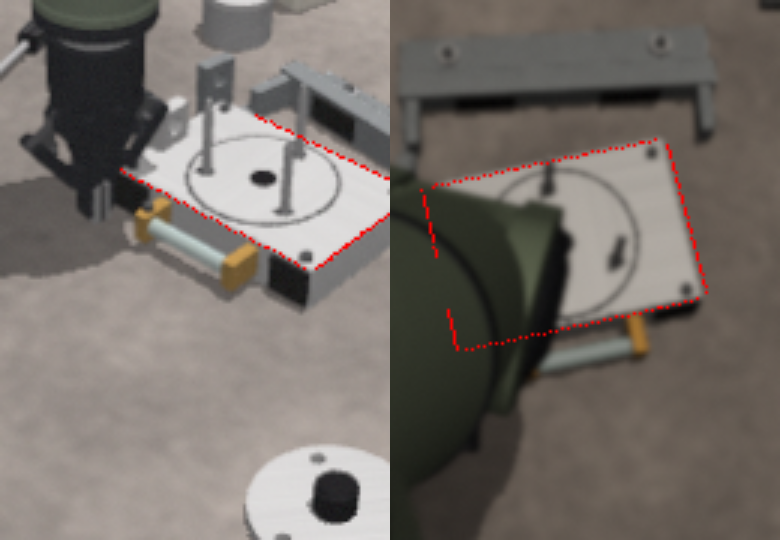

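```bash
python3 -m crank '{"travel":[[0.9,-0.3,0],[1.7,-0.3,0],[2.5,-0.3,0],[3.3,-0.3,0],[4.1,-0.3,0],[4.9,-0.3,0],[5.6,-0.3,0],[5.9,-0.3,0]],"rot":[[0,0,0],[0,0,0],[0,0,0],[0,0,0],[0,0,0],[0,0,0],[0,0,0],[0,0,0]]}'
python3 -m crank '{"travel":[[0,0,0],[-3,0,0],[-5,0,3],[-5,-4,6],[-5,-9,6],[-5,-14,6],[-4.8,-16.4,3],[-4.8,-16.4,0]],"rot":[[0,0,0],[0,0,0],[0,0,0],[0,0,0],[0,0,0],[0,0,0],[0,0,0],[0,0,0]]}'
python3 - <<'E'
from h import *
I,p=basep([.6,-.01,.08])
save("t7",np.hstack([cv2.resize(draw(I["side"],"side",BASE,p)[180:360,290:450],None,fx=3,fy=3)]))
E
```

```text
clock: 11.5
position: [0.528, 0.0586, 0.0858]
tool_rot: [-3.139, -0.001, 1.569]
force: [-15.2, 8.3, 3.8]
grip_width: -0.0001
clock: 12.3
position: [0.4819, -0.1108, 0.0863]
tool_rot: [3.136, 0.002, 1.562]
force: [0.9, 1.3, 0.1]
grip_width: 0.0004
base [612.6 -19.4] yaw 2.58 | to go fwd 32.4 lateral -11.6 relyaw -2.09
tcp [ 0.4799 -0.1073  0.0837] F [-0.5  1.2  0.6]
R face [ 0.5463 -0.1024] tcp contact [ 0.5348 -0.1029]
L face [0.5391 0.0574] tcp contact [0.5276 0.0569]
```

View pics/t7.png

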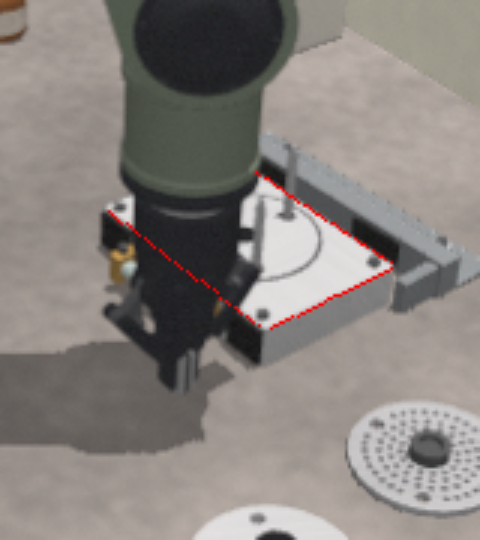

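```bash
python3 -m crank '{"travel":[[2.5,-0.3,0],[4.8,-0.3,0],[5.6,0.1,0],[6.3,0.4,0],[7,0.7,0],[7.7,1.0,0],[8.4,1.3,0],[8.7,1.5,0]],"rot":[[0,0,0],[0,0,0],[0,0,0],[0,0,0],[0,0,0],[0,0,0],[0,0,0],[0,0,0]]}'
python3 -m crank '{"travel":[[0,0.2,0],[-3,0,0],[-5,0,3],[-5,4,6],[-5,9,6],[-5,14,6],[-5,15.4,3],[-5,15.4,0]],"rot":[[0,0,0],[0,0,0],[0,0,0],[0,0,0],[0,0,0],[0,0,0],[0,0,0],[0,0,0]]}'
python3 - <<'E'
from h import *
I,p=basep([.62,-.01,.2])
save("t8",np.hstack([cv2.resize(draw(I["side"],"side",BASE,p)[180:360,290:450],None,fx=3,fy=3)]))
E
```

```text
clock: 13.2
position: [0.5668, -0.0922, 0.0866]
tool_rot: [-3.14, 0.002, 1.567]
force: [-11.0, -14.5, 2.5]
grip_width: 0.0
clock: 14.0
position: [0.5184, 0.0677, 0.0865]
tool_rot: [3.138, -0.002, 1.574]
force: [0.6, -0.5, -0.6]
grip_width: 0.0001
base [ 6.329e+02 -5.000e-01] yaw 9.76 | to go fwd 10.6 lateral 5.6 relyaw 5.09
tcp [0.5166 0.0642 0.084 ] F [-0.1 -0.6  1.4]
R face [ 0.5775 -0.0912] tcp contact [ 0.5661 -0.0931]
L face [0.5503 0.0665] tcp contact [0.539  0.0646]
```

View pics/t8.png

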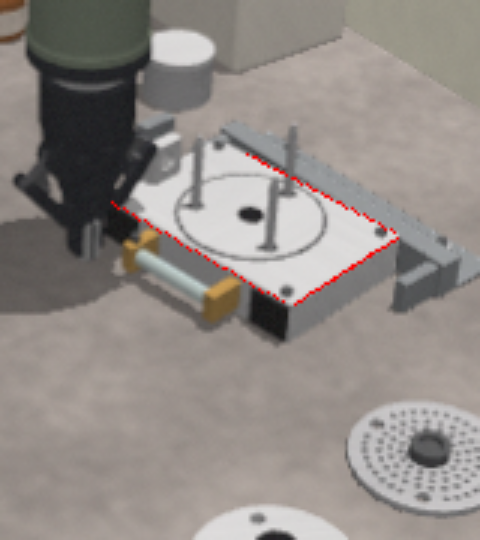

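```bash
python3 -m crank '{"travel":[[1.5,0.2,0],[2.3,0.2,0],[2.8,0.2,0],[3.3,0.2,0],[3.7,0.2,0],[4.0,0.2,0],[4.1,0.2,0]],"rot":[[0,0,0],[0,0,0],[0,0,0],[0,0,0],[0,0,0],[0,0,0],[0,0,0]]}'
python3 - <<'E'
from h import *
I,p=basep([.64,-.0052,.09])
save("t9",np.hstack([cv2.resize(draw(I["side"],"side",BASE,p)[180:360,290:450],None,fx=3,fy=3)]))
E
```

```text
clock: 14.8
position: [0.5565, 0.0663, 0.0858]
tool_rot: [-3.137, -0.002, 1.569]
force: [-16.6, 8.7, 4.9]
grip_width: 0.0
base [643.3  -4.3] yaw 4.42 | to go fwd 0.5 lateral 1.0 relyaw -0.25
tcp [0.5566 0.0663 0.0858] F [-14.5   8.8   3.9]
R face [ 0.5797 -0.0894] tcp contact [ 0.5682 -0.0903]
L face [0.5674 0.0701] tcp contact [0.5559 0.0692]
```

View pics/t9.png

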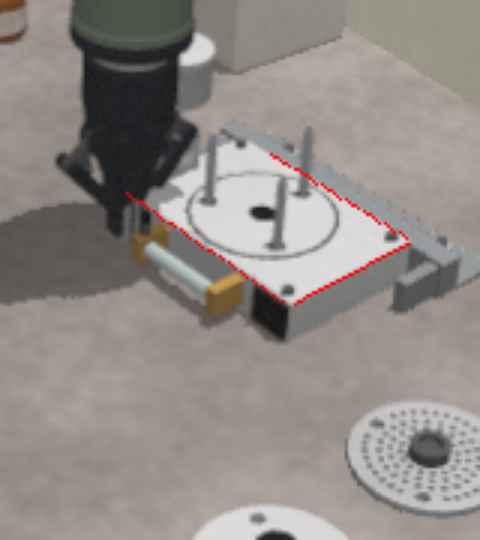

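```bash
python3 -m crank '{"travel":[[0.2,0,0],[0.4,0,0],[0.4,0,0]],"rot":[[0,0,0],[0,0,0],[0,0,0]]}'
python3 -m crank '{"travel":[[-3,0,0],[-5,0,3],[-5,-4,6],[-5,-9,6],[-5,-14,6],[-5,-16,3],[-5,-16,0]],"rot":[[0,0,0],[0,0,0],[0,0,0],[0,0,0],[0,0,0],[0,0,0],[0,0,0]]}'
```

```text
clock: 15.2
position: [0.5578, 0.0659, 0.0852]
tool_rot: [-3.13, -0.002, 1.569]
force: [-32.5, 5.9, 14.4]
grip_width: 0.0005
clock: 15.9
position: [0.5132, -0.0991, 0.0865]
tool_rot: [3.137, 0.002, 1.563]
force: [1.2, 1.0, -0.7]
grip_width: -0.0001
```

```bash
python3 -m crank '{"travel":[[2.5,0.4,0],[4.5,0.4,0],[5.2,0.4,0],[5.6,0.4,0],[5.8,0.4,0],[5.9,0.4,0],[5.9,0.4,0]],"rot":[[0,0,0],[0,0,0],[0,0,0],[0,0,0],[0,0,0],[0,0,0],[0,0,0]]}'

```

```text
clock: 16.6
position: [0.5696, -0.0912, 0.0849]
tool_rot: [-3.139, -0.0, 1.568]
force: [-8.1, -1.8, 6.3]
grip_width: -0.0004
```

```bash
python3 -m crank '{"travel":[[0.2,0,0],[0.4,0,0],[0.4,0,0]],"rot":[[0,0,0],[0,0,0],[0,0,0]]}'
python3 -m crank '{"travel":[[-3,0,0],[-6,0,4],[-6,4,9],[-6,9,14],[-6,14,19],[-6,19,20],[-6,24,20],[-6,29,20]],"rot":[[0,0,0],[0,0,0],[0,0,0],[0,0,0],[0,0,0],[0,0,0],[0,0,0],[0,0,0]]}' 1
python3 - <<'E'
from h import *
I,p=basep([.643,-.0052,.08])
I,p=basep([.643,-.0052,.08],("top","side"))
pd=fit(I,DOCK,[.6439,-.0052,.0815]);print(pd)
save("t10",np.hstack([cv2.resize(draw(I["side"],"side",BASE,p)[160:340,320:460],None,fx=3,fy=3),cv2.resize(draw(I["top"],"top",BASE,p)[140:320,270:390],None,fx=3,fy=3)]))
E
```

```text
clock: 16.9
position: [0.5705, -0.0914, 0.0844]
tool_rot: [-3.132, -0.001, 1.567]
force: [-29.7, -1.0, 21.4]
grip_width: -0.0004
clock: 17.7
position: [0.5148, 0.1533, 0.2804]
tool_rot: [3.14, -0.001, 1.567]
force: [1.5, -0.8, -1.5]
grip_width: 0.0854
base [643.2  -4. ] yaw 4.61 | to go fwd 0.6 lateral 1.2 relyaw -0.06
tcp [0.5144 0.1585 0.2792] F [-0.3 -0.4 -1.2]
R face [ 0.5799 -0.0894] tcp contact [ 0.5684 -0.0903]
L face [0.567  0.0701] tcp contact [0.5556 0.0691]
base [643.9  -2.3] yaw 4.6 | to go fwd -0.3 lateral 2.9 relyaw -0.07
tcp [0.5147 0.1525 0.2786] F [-0.8 -0.8 -0.3]
R face [ 0.5806 -0.0876] tcp contact [ 0.5691 -0.0886]
L face [0.5677 0.0719] tcp contact [0.5563 0.0709]
[ 0.6481386  -0.01750232  0.0868644 ]
```

View pics/t10.png

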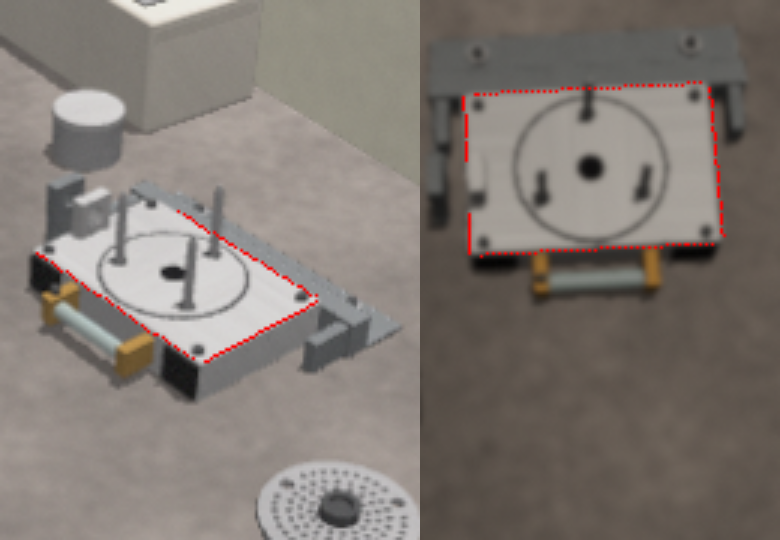

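```bash
cat >> h.py <<'E'
def box(x0,x1,y0,y1,z,n=20): return [seg((x0,y0,z),(x1,y0,z),n),seg((x0,y1,z),(x1,y1,z),n),seg((x0,y0,z),(x0,y1,z),n//2),seg((x1,y0,z),(x1,y1,z),n//2)]
PIN={"top":box(-.02,.02,-.01,.01,.02)+[seg((.02,s,.01),(.086,s,.01),30) for s in(-.004,.004)]}
PIN["side"]=PIN["top"]
E
python3 - <<'E'
from h import *
I=frames()
tu=unproj("top",[[190,226],[204,257]],.01); print(tu)
d=tu[1]-tu[0]; a=np.arctan2(d[1],d[0])
p0=[tu[0][0],tu[0][1],a]
for c in(("top","side"),("top",),("side",)):
    p=fit(I,PIN,p0,c); print(c,p[:2].round(4),np.degrees(p[2]).round(2))
p=fit(I,PIN,p0)
cx,cy=p[0]-.03,p[1]
def be(cam): return birdeye(cam,I[cam],cx,cy,.1,.01,400)
save("p1",np.hstack([be("top"),be("side")]))
save("p2",np.hstack([cv2.resize(draw(I[c],c,PIN,p)[200:280,u:u+80],None,fx=5,fy=5,interpolation=0) for c,u in(("top",160),("side",230))]))
E
```

```text
[[0.56902061 0.32977357 0.01      ]
 [0.49285997 0.28862254 0.01      ]]
('top', 'side') [0.5701 0.3175] -149.48
('top',) [0.5209 0.4405] -87.07
('side',) [0.5726 0.3199] -148.55
```

View pics/p1.png

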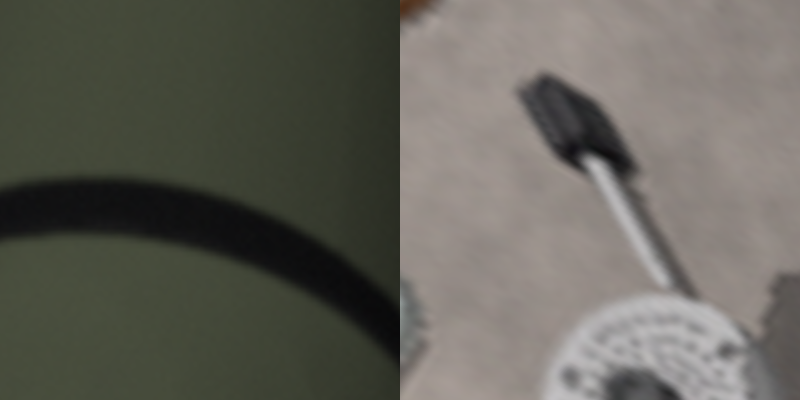

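View pics/p2.png

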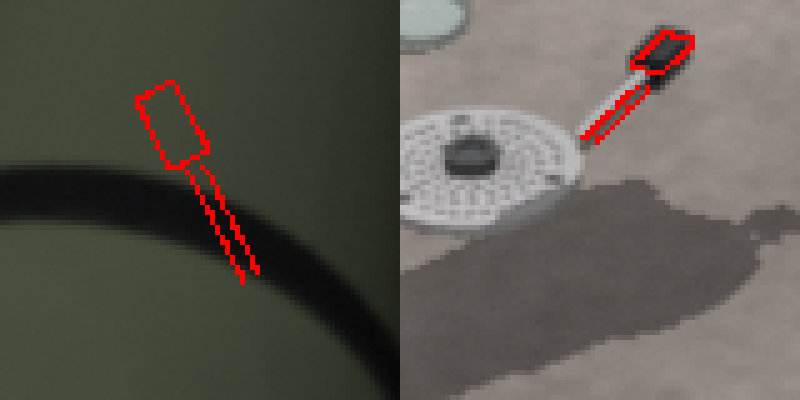

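```bash
python3 - <<'E'
from h import *
I={c:cv2.imread(f"pics/{c}0.png")[:,:,::-1] for c in("top","side")}
p0=[.572,.327,np.radians(-150)]
for c in(("top","side"),("top",),("side",)):
    p=fit(I,PIN,p0,c,(1.5,1)); print(c,p[:2].round(4),np.degrees(p[2]).round(2))
    if len(c)==2: pp=p
save("p3",np.hstack([birdeye(c,I[c],.54,.30,.1,.01,400) for c in I]))
save("p4",np.hstack([cv2.resize(draw(I[c],c,PIN,pp)[200:280,u:u+80],None,fx=5,fy=5,interpolation=0) for c,u in(("top",160),("side",230))]))
E
```

```text
('top', 'side') [0.5741 0.3284] -151.66
('top',) [0.5737 0.3293] -151.01
('side',) [0.572  0.3204] -148.07
```

View pics/p3.png

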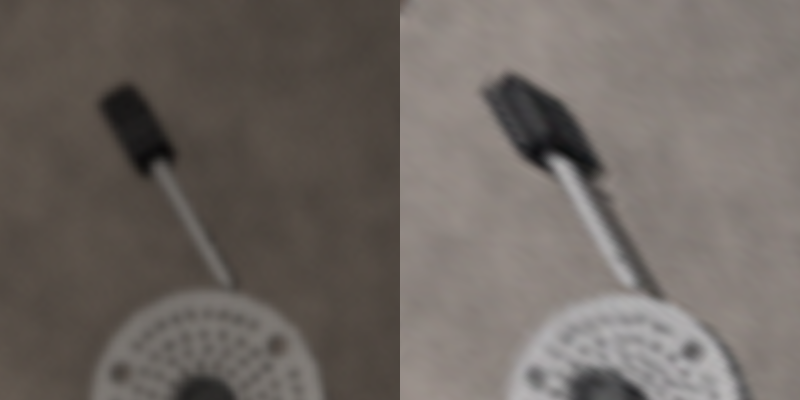

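View pics/p4.png

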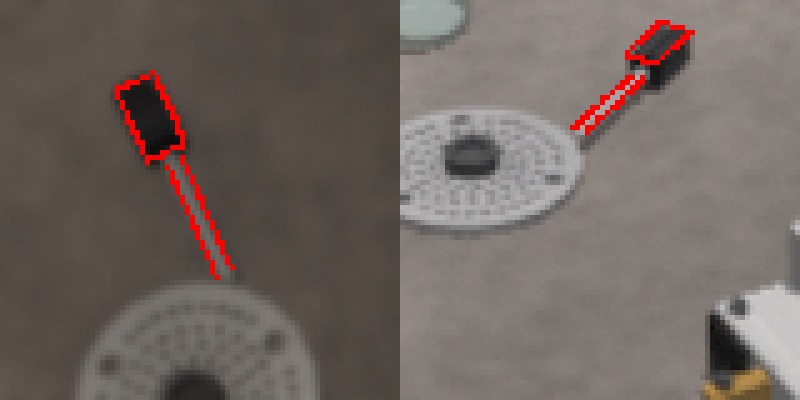

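```bash
python3 -m crank '{"travel":[[1,3,0],[2,6,0],[3,9,0],[4,12,-2],[5,15,-5],[5.9,17.3,-8],[5.9,17.3,-11],[5.9,17.3,-14]],"rot":[[0,0,-8],[0,0,-16],[0,0,-24],[0,0,-32],[0,0,-40],[0,0,-48],[0,0,-56],[0,0,-61.3]]}' 0.2
python3 - <<'E'
from h import *
o=bot.observe();print(o["position"],o["tool_rot"],o["grip_width"])
S=bot.grab_frame("side");save("s11",cv2.resize(S[150:300,200:360],None,fx=4,fy=4))
E
```

```text
clock: 18.8
position: [0.5749, 0.3236, 0.1368]
tool_rot: [3.141, 0.001, 0.491]
force: [1.2, 1.0, 0.0]
grip_width: 0.0511
[0.57492922 0.32357721 0.13680811] [3.14062413e+00 6.82117424e-04 4.91351831e-01] 0.05113872794447245
```

View pics/s11.png

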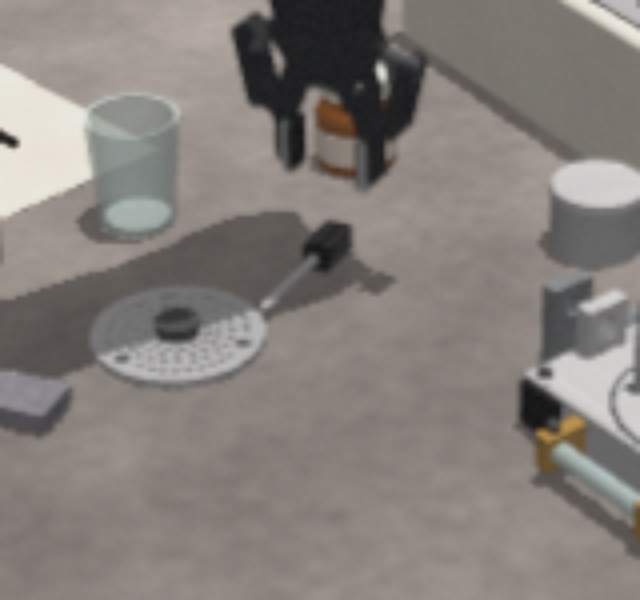

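```bash
python3 -m crank '{"travel":[[0,0.4,-3],[0,0.4,-5.5],[0,0.4,-6.3],[0,0.4,-6.3]],"rot":[[0,0,0],[0,0,0],[0,0,0],[0,0,0]]}'
python3 -m crank '{"travel":[[0,0,0],[0,0,0],[0,0,0],[0,0,0],[0,0,0]],"rot":[[0,0,0],[0,0,0],[0,0,0],[0,0,0],[0,0,0]]}' -1 60
```

```text
clock: 19.25
position: [0.5748, 0.3277, 0.0754]
tool_rot: [3.141, 0.001, 0.498]
force: [0.5, -0.6, 0.5]
grip_width: 0.0508
clock: 19.75
position: [0.5751, 0.3291, 0.0771]
tool_rot: [-3.141, -0.002, 0.499]
force: [-1.4, -2.3, 9.1]
grip_width: 0.0189
```

```bash
python3 - <<'E'
from h import *
# insertion geometry; B home
for B in ([.6438,-.003,np.radians(4.65)],[.6439,-.0052,np.radians(4.67)]):
  for y in (.125,.131+.02,.131+.02+.072+.03): print(y, se2(np.array([[-.01,y,0]]),B)[0][:2].round(4))
E
```

```text
0.125 [0.6237 0.1208]
0.151 [0.6216 0.1467]
0.253 [0.6133 0.2484]
0.125 [0.6238 0.1186]
0.151 [0.6216 0.1445]
0.253 [0.6133 0.2461]
```

```bash
python3 -m crank '{"travel":[[0,0,2],[0,0,5],[0,-1,8],[0.5,-2,10],[1,-3,10],[2,-4.5,10],[3,-6,10],[3.9,-7.5,10]],"rot":[[0,0,0],[0,0,0],[0,0,8],[0,0,16],[0,0,24],[0,0,32],[0,0,40],[0,0,48]]}'
python3 -m crank '{"travel":[[0,0,0],[0,0,0],[0,0,-2],[0,0,-4],[0,0,-4]],"rot":[[0,0,8],[0,0,16],[0,0,18],[0,0,18],[0,0,18]]}'
python3 - <<'E'
from h import *
o=bot.observe();print(o["position"],np.degrees(o["tool_rot"]),o["grip_width"],o["force"])
S=bot.grab_frame("side");save("s12",cv2.resize(S[150:300,240:400],None,fx=4,fy=4))
T=bot.grab_frame("top");save("t12",cv2.resize(T[130:280,210:370],None,fx=4,fy=4))
E
```

```text
clock: 20.55
position: [0.6141, 0.2533, 0.1774]
tool_rot: [3.14, -0.001, 1.342]
force: [1.1, 0.1, -0.0]
grip_width: 0.0187
clock: 21.05
position: [0.6128, 0.2535, 0.1348]
tool_rot: [-3.14, 0.001, 1.65]
force: [-0.7, 0.3, -0.8]
grip_width: 0.0184
[0.61277063 0.25350568 0.1348183 ] [-1.79889441e+02  7.27109590e-02  9.45569165e+01] 0.018435976339706422 [-0.6689441   0.25742217 -0.83695834]
```

View pics/s12.png

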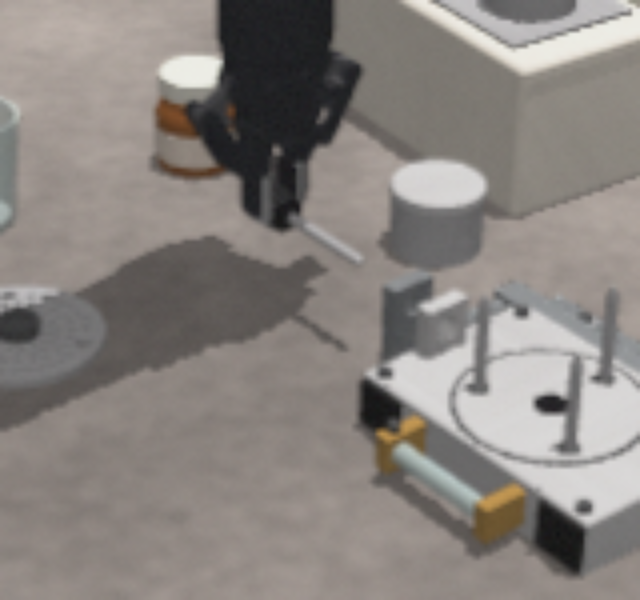

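View pics/t12.png

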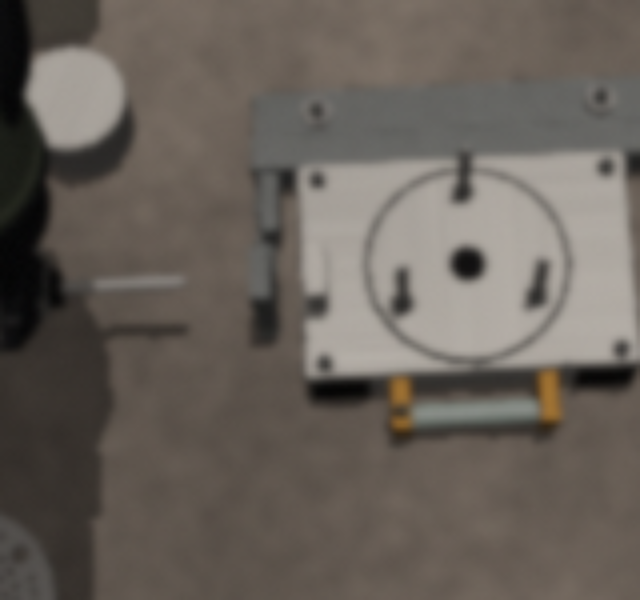

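```bash
python3 - <<'E'
from h import *
I=frames()
B=[.6438,-.0035,np.radians(4.65)]
print("tri tip",tri([330.25,215.5],[256.25,200.25]),"root",tri([313.25,204.25],[231.25,202.25]))
def ring(y,r):
    a=np.linspace(0,2*np.pi,60); return se2(np.c_[-.01+r*np.cos(a),np.full(60,y),.058+r*np.sin(a)],B)
k=8
for cam,u0,v0 in(("side",300,195),("top",220,180)):
    im=cv2.resize(I[cam][v0:v0+70,u0:u0+70],None,fx=k,fy=k,interpolation=cv2.INTER_CUBIC)
    for P,col in((ring(.131,.006),(255,0,0)),(ring(.119,.006),(255,128,0)),(ring(.096,.007),(0,255,0)),(ring(.084,.007),(0,255,255))):
        for u,v in proj(cam,P): cv2.circle(im,(int((u-u0+.5)*k),int((v-v0+.5)*k)),1,col,-1)
    L=se2(seg((-.01,.08,.058),(-.01,.25,.058)),B)
    for u,v in proj(cam,L): cv2.circle(im,(int((u-u0+.5)*k),int((v-v0+.5)*k)),1,(255,0,255),-1)
    save("pz"+cam,im)
E
```

```text
tri tip [0.62116865 0.16301894 0.06434444] root [0.60939027 0.22022715 0.07423677]
```

View pics/pzside.png

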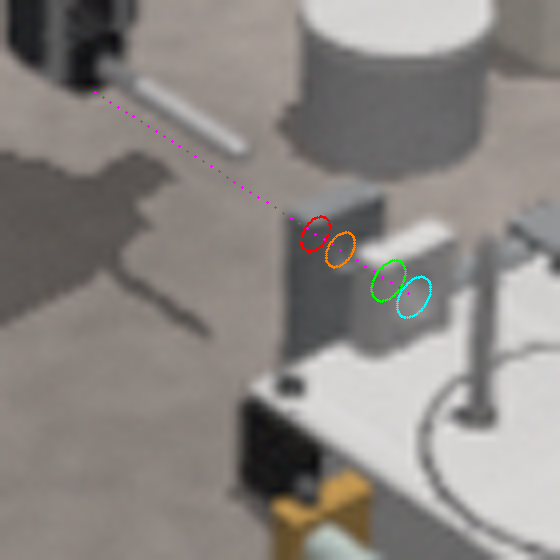

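View pics/pztop.png

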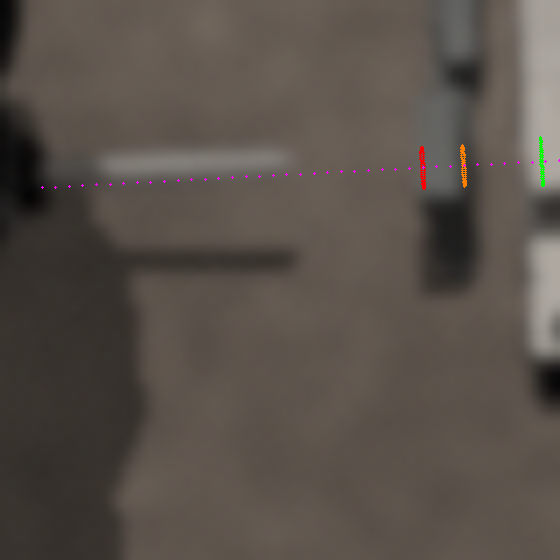

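```bash
cat >> h.py <<'E'
from scipy.optimize import least_squares
def shank(side_tip,side_pt,top_tip,top_pt):
    def P(q): 
        d=np.array([np.cos(q[3])*np.cos(q[4]),np.sin(q[3])*np.cos(q[4]),np.sin(q[4])]); return q[:3],d
    def res(q):
        t,d=P(q); r=[]
        for cam,tp,pt in(("side",side_tip,side_pt),("top",top_tip,top_pt)):
            a,b=proj(cam,np.array([t,t-.06*d])); r+=list(a-np.array(tp)); n=(b-a)/np.linalg.norm(b-a); w=np.array(pt)-a; r.append(n[0]*w[1]-n[1]*w[0])
        return r
    s=least_squares(res,[*tri(side_tip,top_tip),np.radians(-85.4),0]); return s.x,res(s.x)
E
python3 - <<'E'
from h import *
q,r=shank((329.9,213.0),(315.75,204.5),(255.5,199.25),(232.6,200)); print(q[:3].round(4),np.degrees(q[3:]).round(1),np.round(r,2))
B=[.6438,-.0035,np.radians(4.65)]
d=[np.cos(q[3]),np.sin(q[3])]; print("axis at handle", (q[:2]-.092*np.array(d)).round(4), bot.observe()["position"])
print(se2(np.array([[-.01,.125,.058],[-.01,.17,.058]]),B))
E
```

```text
[0.6208 0.164  0.0715] [-87.2   2.7] [-0.15  0.04  0.    0.07 -0.12 -0.  ]
axis at handle [0.6164 0.2559] [0.61405973 0.25414187 0.13707335]
[[0.62369932 0.12027788 0.058     ]
 [0.62005123 0.16512976 0.058     ]]
```

```bash
python3 -m crank '{"travel":[[0,0,-0.7],[0,-0.5,-1.35],[0.1,-1.5,-1.35],[0.15,-2.6,-1.35],[0.15,-2.6,-1.35]],"rot":[[0,0,0],[0,0,0],[0,0,0],[0,0,0],[0,0,0]]}'
python3 - <<'E'
from h import *
o=bot.observe();print(o["position"],np.degrees(o["tool_rot"]))
I=frames()
B=[.6438,-.0035,np.radians(4.65)]
def ring(y,r):
    a=np.linspace(0,2*np.pi,60); return se2(np.c_[-.01+r*np.cos(a),np.full(60,y),.058+r*np.sin(a)],B)
k=8;out=[]
for cam,u0,v0 in(("side",310,195),("top",225,170)):
    im=cv2.resize(I[cam][v0:v0+60,u0:u0+50],None,fx=k,fy=k,interpolation=cv2.INTER_CUBIC)
    for P,col in((ring(.131,.006),(255,0,0)),(ring(.084,.007),(0,255,255))):
        for u,v in proj(cam,P): cv2.circle(im,(int((u-u0+.5)*k),int((v-v0+.5)*k)),0,col,-1)
    L=se2(seg((-.01,.08,.058),(-.01,.25,.058)),B)
    for u,v in proj(cam,L): cv2.circle(im,(int((u-u0+.5)*k),int((v-v0+.5)*k)),0,(255,0,255),-1)
    out.append(im)
save("pz2",np.hstack(out))
E
```

```text
clock: 21.75
position: [0.6155, 0.2252, 0.1221]
tool_rot: [3.141, 0.001, 1.648]
force: [0.3, 0.6, -1.1]
grip_width: 0.0183
[0.61548369 0.22524027 0.12211651] [1.79991453e+02 6.98188689e-02 9.44091914e+01]
```

View pics/pz2.png

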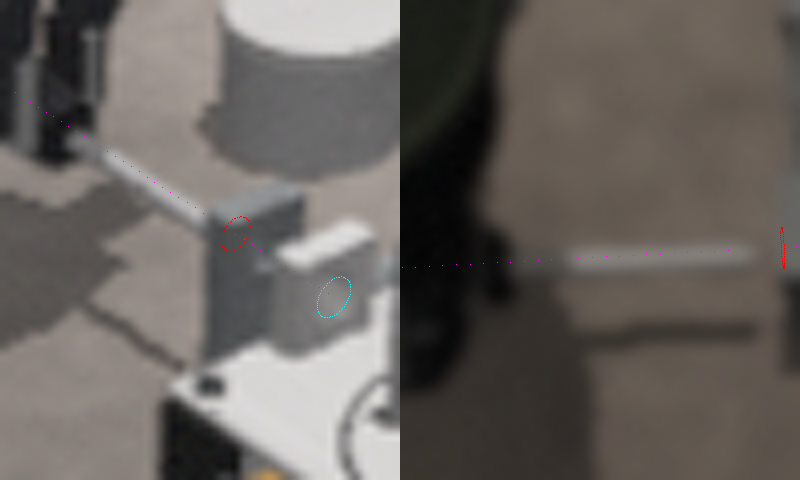

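```bash
python3 -m crank '{"travel":[[0.06,-0.7,0],[0.12,-1.4,0],[0.17,-2.0,0],[0.22,-2.6,0],[0.22,-2.6,0]],"rot":[[0,0,0],[0,0,0],[0,0,0],[0,0,0],[0,0,0]]}'
```

```text
clock: 22.35
position: [0.6178, 0.2006, 0.1223]
tool_rot: [3.141, 0.001, 1.649]
force: [2.1, -2.7, 3.8]
grip_width: 0.0186
```

```bash
python3 -m crank '{"travel":[[0.05,-0.6,0],[0.1,-1.2,0],[0.15,-1.8,0],[0.2,-2.4,0],[0.2,-2.4,0]],"rot":[[0,0,0],[0,0,0],[0,0,0],[0,0,0],[0,0,0]]}'
python3 - <<'E'
from h import *
I=frames();k=8
save("pz3",np.hstack([cv2.resize(I[c][v:v+60,u:u+50],None,fx=k,fy=k,interpolation=cv2.INTER_CUBIC) for c,u,v in(("side",310,195),("top",235,170))]))
E
```

```text
clock: 22.85
position: [0.6199, 0.1773, 0.1224]
tool_rot: [3.14, 0.0, 1.65]
force: [4.1, -1.4, 5.2]
grip_width: 0.0181
```

View pics/pz3.png

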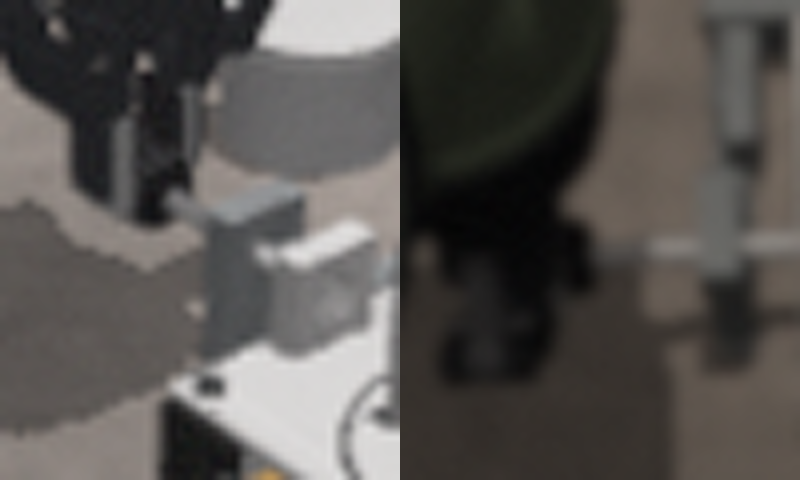

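```bash
python3 -m crank '{"travel":[[0.1,-0.3,0.05],[0.15,-0.9,0.07],[0.2,-1.5,0.07],[0.25,-2.1,0.07],[0.28,-2.5,0.07],[0.28,-2.5,0.07]],"rot":[[0,0,0],[0,0,0],[0,0,0],[0,0,0],[0,0,0],[0,0,0]]}'
```

```text
clock: 23.55
position: [0.6223, 0.1517, 0.1228]
tool_rot: [3.141, 0.001, 1.649]
force: [4.5, -1.5, 5.1]
grip_width: 0.0187
```

```bash
python3 -m crank '{"travel":[[0.03,-0.3,0],[0.05,-0.6,0],[0.07,-0.8,0],[0.07,-0.8,0]],"rot":[[0,0,0],[0,0,0],[0,0,0],[0,0,0]]}'
python3 - <<'E'
from h import *
I=frames();k=8
save("pz4",np.hstack([cv2.resize(I[c][v:v+60,u:u+50],None,fx=k,fy=k,interpolation=cv2.INTER_CUBIC) for c,u,v in(("side",320,195),("top",245,170))]))
E
```

```text
clock: 23.95
position: [0.6229, 0.1451, 0.1228]
tool_rot: [3.141, -0.001, 1.65]
force: [2.4, 5.0, 6.9]
grip_width: 0.0185
```

View pics/pz4.png

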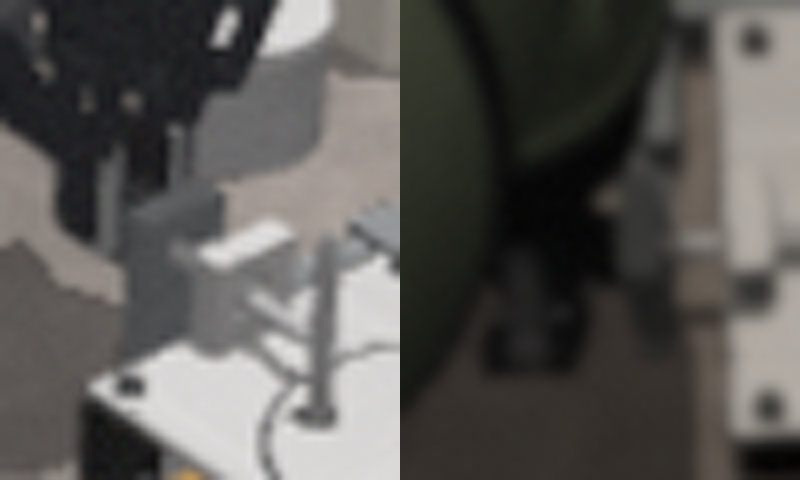

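```bash
python3 -m crank '{"travel":[[0.01,-0.15,0],[0.02,-0.25,0],[0.02,-0.25,0]],"rot":[[0,0,0],[0,0,0],[0,0,0]]}'
python3 -m crank '{"travel":[[0,0.2,0],[0,0.2,0],[0,0.2,0],[0,0.2,2],[0,0.2,6],[0,0.2,10],[0,4,14],[-1,8,14]],"rot":[[0,0,0],[0,0,0],[0,0,0],[0,0,0],[0,0,0],[0,0,0],[0,0,0],[0,0,0]]}' 0.0
python3 - <<'E'
from h import *
I=frames();k=8
print(bot.observe()["position"])
save("pz5",np.hstack([cv2.resize(I[c][v:v+60,u:u+50],None,fx=k,fy=k,interpolation=cv2.INTER_CUBIC) for c,u,v in(("side",310,195),("top",245,170))]))
save("t13",I["top"]);save("s13",I["side"])
E
```

```text
clock: 24.35
position: [0.6229, 0.1448, 0.1229]
tool_rot: [3.141, -0.003, 1.652]
force: [1.4, 15.0, 6.5]
grip_width: 0.0181
clock: 25.15
position: [0.6151, 0.2209, 0.2673]
tool_rot: [3.135, -0.001, 1.646]
force: [0.5, 1.1, -0.5]
grip_width: 0.043
[0.61139083 0.22876394 0.26318189]
```

View pics/pz5.png

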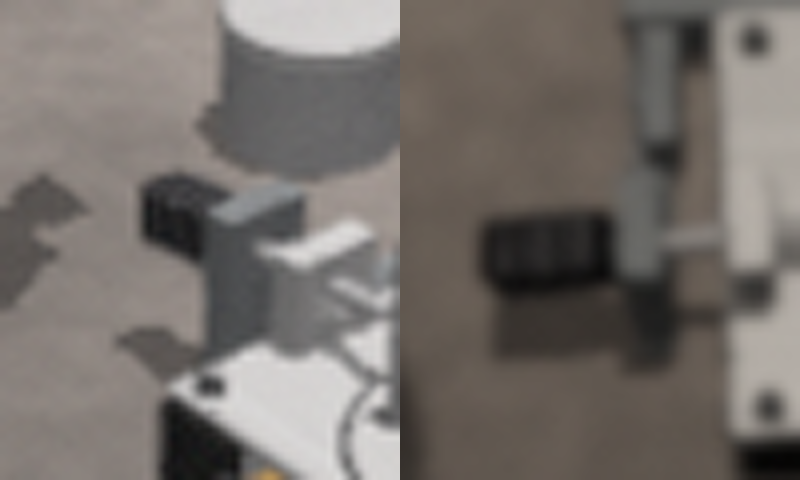

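View pics/t13.png

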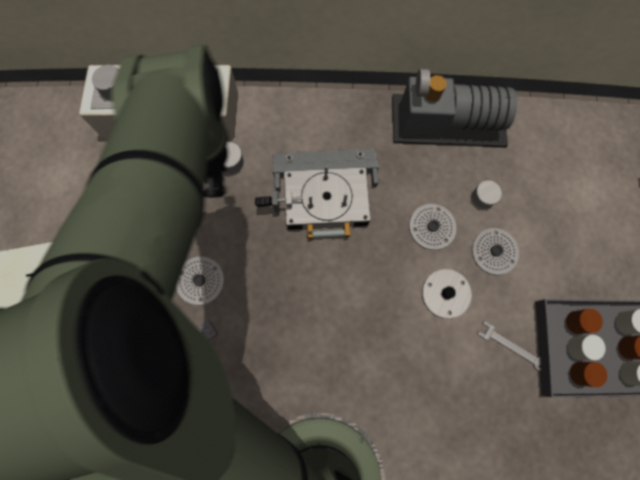

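View pics/s13.png

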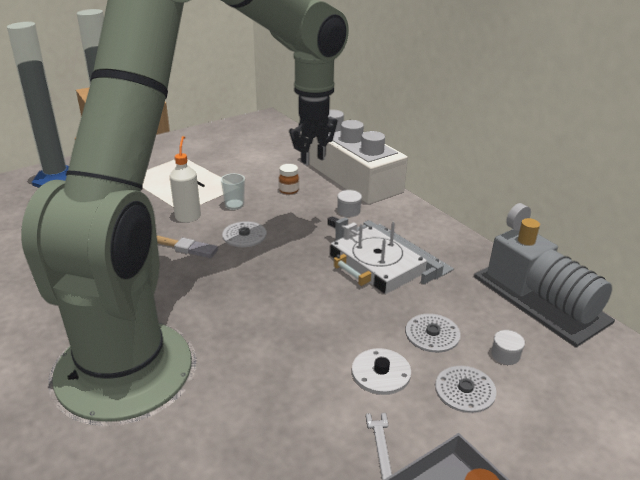

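```bash
cat >> h.py <<'E'
def disc_model(zt,zh): 
    return {c:[circ(.058,zt,120),circ(.015,zh,40)] for c in("top","side")}
PLATE=disc_model(.006,.016); COVER=disc_model(.010,.032)
def yawfit(imgs,xy,zt,cams=("top","side"),z0=0):
    th=np.radians(np.arange(-60,60,.25)); tot=np.zeros(len(th)); res={}
    for c in cams:
        g=cv2.GaussianBlur(cv2.cvtColor(imgs[c],cv2.COLOR_RGB2GRAY).astype(np.float32),(0,0),.6)
        sc=[]
        for t in th:
            v=0
            for k in range(3):
                a=t+k*2*np.pi/3; h=np.array([[xy[0]+.046*np.cos(a),xy[1]+.046*np.sin(a),0]])
                rr=[]
                for r,n in((.0,1),(.002,6),(.0035,10)):
                    P=circ(r,zt+z0,n)+h; uv=proj(c,P); rr.append(map_coordinates(g,[uv[:,1],uv[:,0]],order=1))
                P=circ(.0085,zt+z0,16)+h; uv=proj(c,P); v+=map_coordinates(g,[uv[:,1],uv[:,0]],order=1).mean()-np.concatenate(rr).mean()
            sc.append(v)
        sc=np.array(sc); sc/=sc.max(); tot+=sc; res[c]=np.degrees(th[sc.argmax()])
    # parabola refine
    i=tot.argmax(); return np.degrees(th[i]),tot[i]/len(cams),res
E
python3 - <<'E'
from h import *
I={c:cv2.imread(f"pics/{c}0.png")[:,:,::-1] for c in("top","side")}
out=[]
for n,M,p0,zt in(("left",PLATE,(.435,.297,0),.006),("mid",PLATE,(.584,-.265,0),.006),("right",PLATE,(.528,-.4216,0),.006),("cover",COVER,(.42,-.293,0),.01)):
    r=[fit(I,M,p0,c,(1.5,1)) for c in(("top","side"),("top",),("side",))]
    p=r[0]; y=yawfit(I,p[:2],zt); print(n,[q[:2].round(4) for q in r],y)
    row=[]
    for c in("top","side"):
        b=birdeye(c,I[c],p[0],p[1],.065,zt,195)
        for k in range(3):
            a=np.radians(y[0])+k*2*np.pi/3; cv2.circle(b,(int(97-.046*np.sin(a)*1500),int(97-.046*np.cos(a)*1500)),9,(255,0,0),1)
        cv2.circle(b,(97,97),87,(0,255,0),1)
        row.append(b)
    out.append(np.vstack(row))
save("pl0",np.hstack(out))
E
```

```text
left [array([0.4379, 0.2962]), array([0.4377, 0.2971]), array([0.438 , 0.2948])] (np.float64(-50.25000000000001), np.float64(0.9989009499549866), {'top': np.float64(-50.5), 'side': np.float64(-50.0)})
mid [array([ 0.5879, -0.2647]), array([ 0.5869, -0.2641]), array([ 0.5881, -0.2651])] (np.float64(-18.5), np.float64(0.999024361371994), {'top': np.float64(-18.5), 'side': np.float64(-18.75)})
right [array([ 0.5301, -0.4189]), array([ 0.5291, -0.4181]), array([ 0.5303, -0.419 ])] (np.float64(-3.5), np.float64(0.9994726181030273), {'top': np.float64(-3.5), 'side': np.float64(-3.25)})
cover [array([ 0.4224, -0.2926]), array([ 0.4219, -0.2911]), array([ 0.4224, -0.2934])] (np.float64(-55.25), np.float64(1.0), {'top': np.float64(-55.25), 'side': np.float64(-55.25)})
```

View pics/pl0.png

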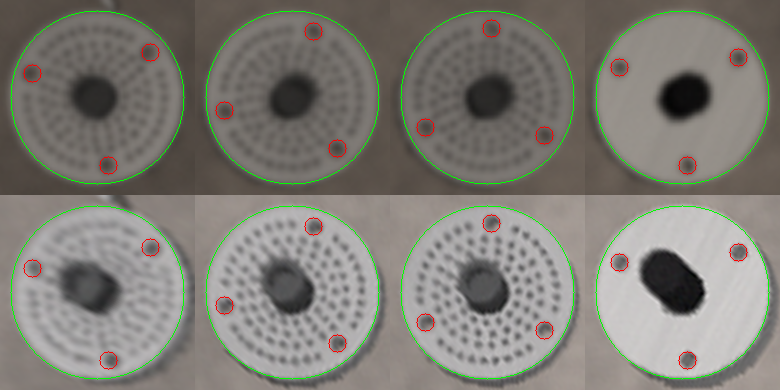

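```bash
python3 - <<'E'
from h import *
I={c:cv2.imread(f"pics/{c}13.png")[:,:,::-1] for c in("top","side")} if 0 else {"top":cv2.imread("pics/t13.png")[:,:,::-1],"side":cv2.imread("pics/s13.png")[:,:,::-1]}
B2={c:BASE[c]+[] for c in BASE}
for c in(("top","side"),("top",),("side",)):
    p=fit(I,BASE,[.6438,-.003,.08],c,(1.5,1)); print(c,p[:2].round(4),np.degrees(p[2]).round(2))
p=fit(I,BASE,[.6438,-.003,.08],sigs=(1.5,1))
np.save("B.npy",p)
k=10;out=[]
for cam,u0,v0 in(("side",330,205),("top",270,180)):
    im=cv2.resize(I[cam][v0:v0+50,u0:u0+40],None,fx=k,fy=k,interpolation=cv2.INTER_CUBIC)
    def dr(P,col):
        for u,v in proj(cam,se2(P,p)): cv2.circle(im,(int((u-u0+.5)*k),int((v-v0+.5)*k)),0,col,-1)
    dr(circ(.058,.058,300),(255,0,0))
    for y,col in((.055,(255,255,0)),(.06,(0,255,0)),(.065,(0,255,255))): dr(seg((-.015,y,.058),(-.005,y,.058)),col)
    for a in (0,120,240):
        a=np.radians(a); dr(seg((.046*np.cos(a),.046*np.sin(a),.04),(.046*np.cos(a),.046*np.sin(a),.108)),(255,0,255))
    out.append(im)
save("tip",np.hstack(out))
E
```

```text
('top', 'side') [ 0.6439 -0.0022] 4.62
('top',) [ 0.6445 -0.0011] 4.7
('side',) [ 0.6432 -0.004 ] 4.61
```

View pics/tip.png

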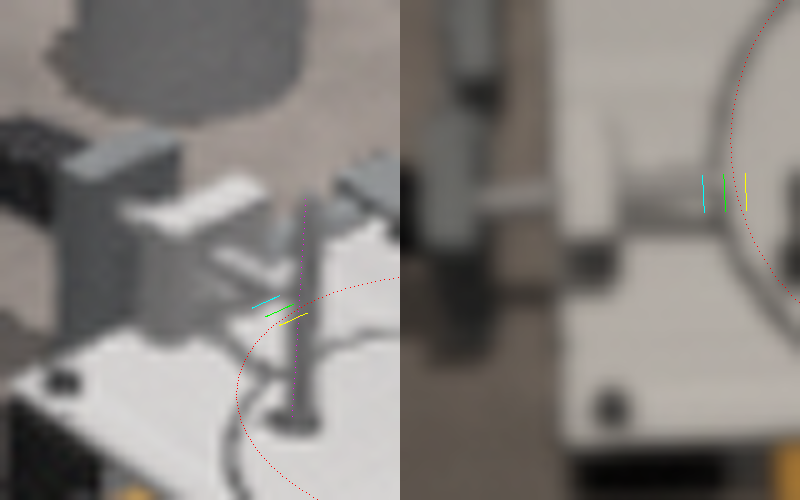

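```bash
python3 - <<'E'
from h import *
S=cv2.imread("pics/s13.png")[:,:,::-1];T=cv2.imread("pics/t13.png")[:,:,::-1]
save("tip2",np.hstack([cv2.resize(S[210:246,325:365],None,fx=10,fy=10,interpolation=cv2.INTER_CUBIC),cv2.resize(T[182:218,255:295],None,fx=10,fy=10,interpolation=cv2.INTER_CUBIC)]))
p=np.load("B.npy")
for y in(.125,.096,.084,.07,.065,.06,.055):
    q=se2(np.array([[-.01,y,.058]]),p); print(y,((proj("side",q)-[325,210]+.5)*10).round(),((proj("top",q)-[255,182]+.5)*10).round())
E
```

```text
0.125 [[158. 150.]] [[199. 187.]]
0.096 [[233. 199.]] [[322. 181.]]
0.084 [[265. 219.]] [[373. 178.]]
0.07 [[303. 243.]] [[432. 175.]]
0.065 [[316. 252.]] [[453. 174.]]
0.06 [[330. 261.]] [[475. 173.]]
0.055 [[343. 269.]] [[496. 172.]]
```

View pics/tip2.png

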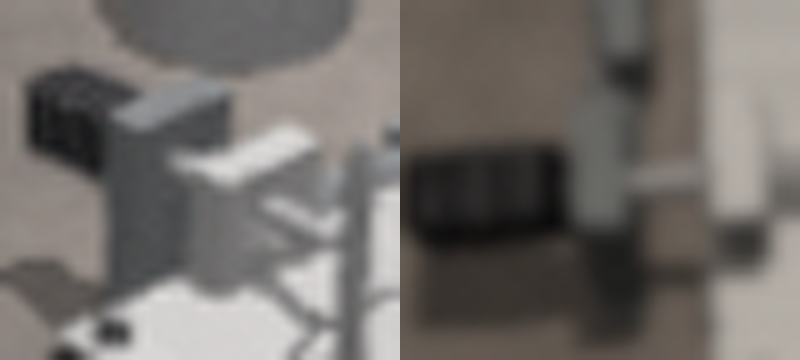

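```bash
python3 - <<'E'
from h import *
T=cv2.imread("pics/t13.png")[:,:,::-1]
k=10
a=cv2.resize(T[160:215,268:298],None,fx=k,fy=k,interpolation=cv2.INTER_CUBIC);b=cv2.resize(T[160:215,355:385],None,fx=k,fy=k,interpolation=cv2.INTER_CUBIC)
p=np.load("B.npy")
for im,u0,s in((a,268,1),(b,355,-1)):
    for P,col in((seg((-.06,.1*s,.04),(.07,.1*s,.04)),(255,0,0)),):
        for u,v in proj("top",se2(P,p)): cv2.circle(im,(int((u-u0+.5)*k),int((v-160+.5)*k)),1,col,-1)
    for lat,col in ((0,(0,255,0)),(-.003,(255,255,0))):
        q=np.array([p[0]-lat*np.sin(p[2]),p[1]+lat*np.cos(p[2]),p[2]])
        for u,v in proj("top",se2(seg((.032,.115*s,.03),(.07,.115*s,.03)),q)): cv2.circle(im,(int((u-u0+.5)*k),int((v-160+.5)*k)),1,col,-1)
save("gap",np.hstack([a,b]))
E
```

```text
(no output)
```

View pics/gap.png

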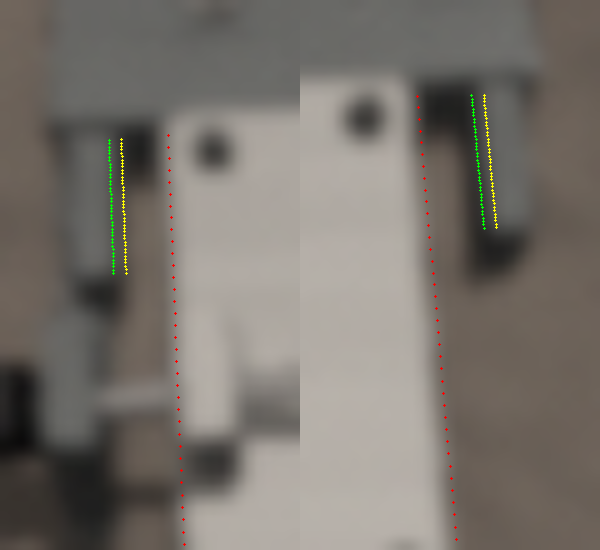

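```bash
python3 -m crank '{"travel":[[0.5,-4,0],[1.1,-7.7,0],[1.1,-8.0,-4],[1.1,-8.0,-8],[1.1,-8.0,-12],[1.1,-8.0,-14],[1.1,-8.0,-14]],"rot":[[0,0,0],[0,0,0],[0,0,0],[0,0,0],[0,0,0],[0,0,0],[0,0,0]]}'
python3 -m crank '{"travel":[[0,0,0],[0,0,0],[0,0,0],[0,0,0]],"rot":[[0,0,0],[0,0,0],[0,0,0],[0,0,0]]}' -1 40
```

```text
clock: 25.95
position: [0.6222, 0.1416, 0.1193]
tool_rot: [-3.136, 0.002, 1.65]
force: [-0.2, 0.2, 0.9]
grip_width: 0.0428
clock: 26.35
position: [0.6244, 0.1426, 0.1237]
tool_rot: [3.14, -0.0, 1.651]
force: [0.6, -1.2, 3.7]
grip_width: 0.0188
```

```bash
python3 -m crank '{"travel":[[-0.02,0.25,0],[-0.04,0.55,0],[-0.04,0.55,0]],"rot":[[0,0,0],[0,0,0],[0,0,0]]}'
python3 -m crank '{"travel":[[0,0,0],[0,0,0],[0,0,0],[0,0,0.5],[0,0,3],[0,0,8],[-1,3,13],[-2,5,13]],"rot":[[0,0,0],[0,0,0],[0,0,0],[0,0,0],[0,0,0],[0,0,0],[0,0,0],[0,0,0]]}' 0.0
python3 - <<'E'
from h import *
I=frames();S,T=I["side"],I["top"]
save("tip3",np.hstack([cv2.resize(S[205:245,320:360],None,fx=10,fy=10,interpolation=cv2.INTER_CUBIC),cv2.resize(T[182:222,255:295],None,fx=10,fy=10,interpolation=cv2.INTER_CUBIC)]))
p=fit(I,BASE,np.load("B.npy"),("side",),(1.5,1)); print(p[:2],np.degrees(p[2]))
E
```

```text
clock: 26.65
position: [0.6236, 0.1488, 0.1228]
tool_rot: [3.141, -0.0, 1.651]
force: [1.1, 0.0, 5.1]
grip_width: 0.0186
clock: 27.45
position: [0.6051, 0.1981, 0.2578]
tool_rot: [3.135, -0.002, 1.648]
force: [0.4, 0.1, -0.7]
grip_width: 0.0426
[ 0.64324134 -0.00404821] 4.613755714470863
```

View pics/tip3.png

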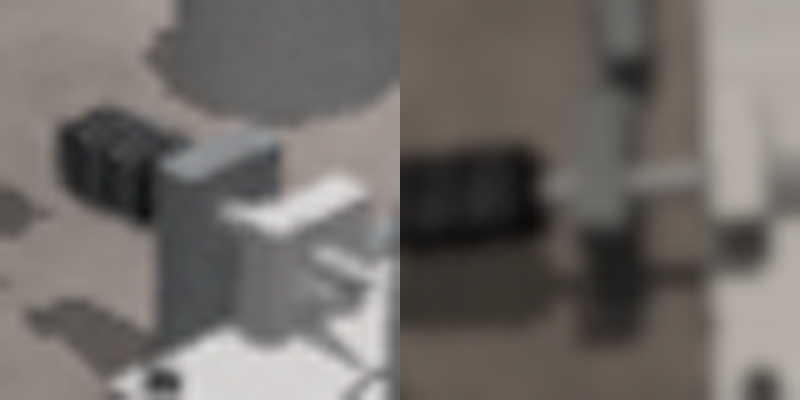

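```bash
python3 -m crank '{"travel":[[-4,2,0],[-8,4,0],[-12,6,0],[-15,8.5,-3],[-16.6,9.8,-7],[-16.6,9.8,-10],[-16.6,9.8,-12],[-16.6,9.8,-12]],"rot":[[0,0,-8],[0,0,-16],[0,0,-24.7],[0,0,-24.7],[0,0,-24.7],[0,0,-24.7],[0,0,-24.7],[0,0,-24.7]]}' 0.2
python3 - <<'E'
from h import *
I=frames()
p=fit(I,PLATE,(.4379,.2962,0),("side",),(1.5,1)); print(p, yawfit(I,p[:2],.006,("side",)))
for i in range(2):
    o=bot.observe(); print(o["position"],np.degrees(o["tool_rot"]),o["grip_width"]); 
save("s14",cv2.resize(I["side"][140:290,180:340],None,fx=4,fy=4))
E
```

```text
clock: 28.35
position: [0.4366, 0.2952, 0.1305]
tool_rot: [-3.14, 0.004, 1.219]
force: [-0.2, -0.7, 1.0]
grip_width: 0.0516
[0.43792721 0.29457266 0.06138086] (np.float64(-50.75), np.float64(1.0), {'side': np.float64(-50.75)})
[0.43785575 0.29563648 0.13298792] [1.79996398e+02 2.39236961e-02 6.98243987e+01] 0.05123742689353449
[0.43785575 0.29563648 0.13298792] [1.79996398e+02 2.39236961e-02 6.98243987e+01] 0.05123742689353449
```

View pics/s14.png

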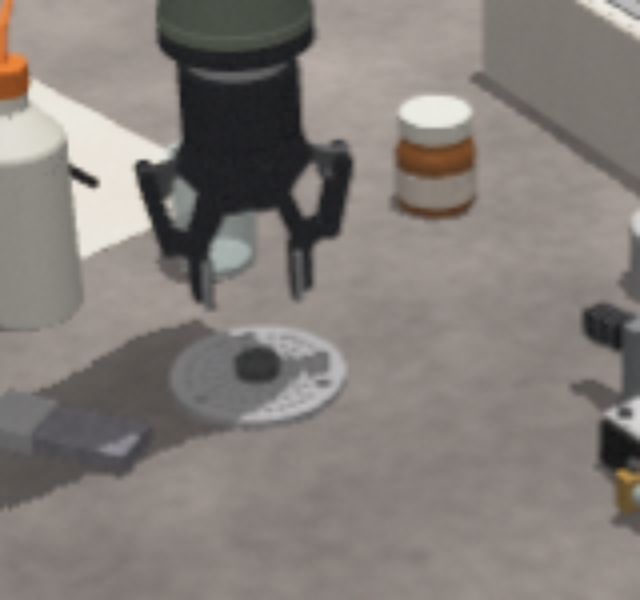

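```bash
python3 -m crank '{"travel":[[0,0,-3],[0,0,-4.6],[0,0,-5],[0,0,-5]],"rot":[[0,0,0],[0,0,0],[0,0,0],[0,0,0]]}'
python3 -m crank '{"travel":[[0,0,0],[0,0,0],[0,0,0],[0,0,0],[0,0,0]],"rot":[[0,0,0],[0,0,0],[0,0,0],[0,0,0],[0,0,0]]}' -1 80
```

```text
clock: 28.85
position: [0.438, 0.296, 0.0834]
tool_rot: [3.141, -0.0, 1.219]
force: [0.4, 0.0, 1.3]
grip_width: 0.0509
clock: 29.35
position: [0.4381, 0.2963, 0.0842]
tool_rot: [3.141, -0.002, 1.219]
force: [-2.9, -2.3, 19.9]
grip_width: 0.0253
```

```bash
python3 -m crank '{"travel":[[0,0,0.2],[0,0,1],[0,0,3],[0,0,6],[0,0,6]],"rot":[[0,0,0],[0,0,0],[0,0,0],[0,0,0],[0,0,0]]}'
python3 - <<'E'
from h import *
I=frames();save("s15",cv2.resize(I["side"][140:290,180:340],None,fx=4,fy=4))
E
```

```text
clock: 29.85
position: [0.4386, 0.2967, 0.1459]
tool_rot: [3.139, -0.004, 1.219]
force: [-0.2, 0.5, -2.9]
grip_width: 0.0244
```

View pics/s15.png

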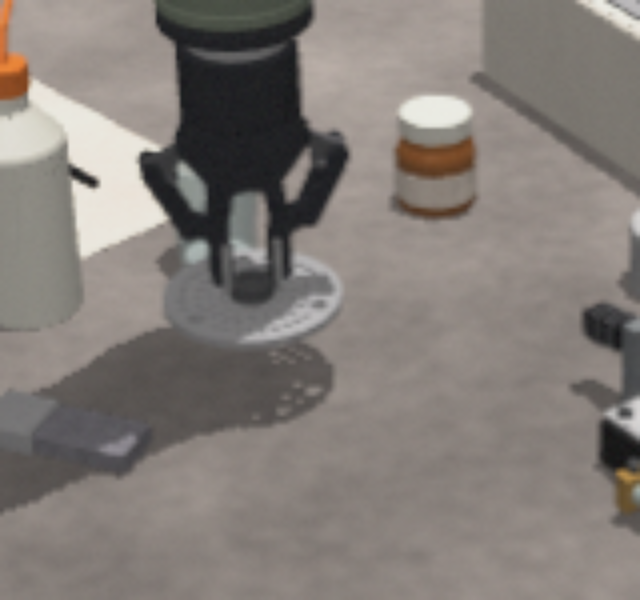

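```bash
python3 -m crank '{"travel":[[0,0,4],[2,-3,7],[5,-7,8],[8,-11,8],[11,-15.5,8],[14,-20,8],[17,-25,8],[19,-28,8]],"rot":[[0,0,0],[0,0,8],[0,0,16],[0,0,24],[0,0,32],[0,0,40],[0,0,48],[0,0,54.8]]}' 
python3 -m crank '{"travel":[[1.6,-1.9,0],[1.6,-1.9,-1],[1.6,-1.9,-1],[1.6,-1.9,-1]],"rot":[[0,0,0],[0,0,0],[0,0,0],[0,0,0]]}' 
python3 - <<'E'
from h import *
o=bot.observe();print(o["position"],np.degrees(o["tool_rot"]),o["grip_width"])
I=frames();save("s16",np.hstack([cv2.resize(I["side"][170:290,300:440],None,fx=2.8,fy=2.8),cv2.resize(I["top"][120:240,260:400],None,fx=2.8,fy=2.8)]))
E
```

```text
clock: 30.75
position: [0.6259, 0.017, 0.2216]
tool_rot: [-3.14, -0.001, 2.181]
force: [1.5, 1.4, -2.3]
grip_width: 0.0242
clock: 31.15
position: [0.6409, 0.0011, 0.2117]
tool_rot: [-3.14, -0.001, 2.177]
force: [-0.3, 0.1, -3.1]
grip_width: 0.0246
[0.64086404 0.00108045 0.21172501] [-1.79921602e+02 -8.36111526e-02  1.24725902e+02] 0.024586353837191762
```

View pics/s16.png

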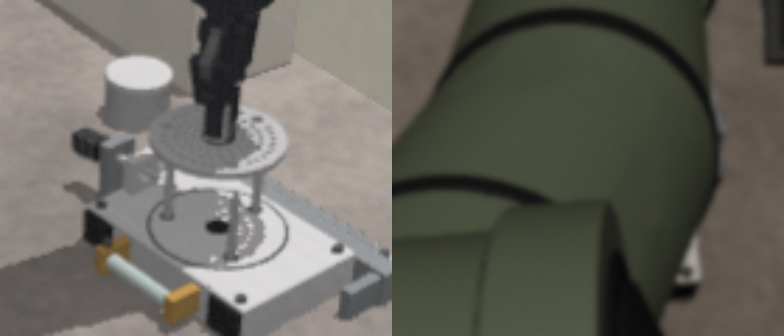

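```bash
cat >> h.py <<'E'
def tcp(n=6):
    P=[];R=[]
    for _ in range(n):
        bot.grab_frame("side"); o=bot.observe(); P.append(o["position"]); R.append(o["tool_rot"][2])
    P=np.array(P); print("TCP mean",P.mean(0).round(4),"sd",P.std(0).round(4),"yaw",np.degrees(np.mean(R)).round(2),"F",o["force"].round(1),"w",round(o["grip_width"],4)); return P.mean(0)
def sidefit(imgs,p0,zu,zh=.016,zt=.006,cams=("side",)):
    M={c:[circ(.058,zt+zu,160)] for c in("top","side")}
    p=fit(imgs,M,p0,cams,(1.5,1)); return p
E
python3 - <<'E'
from h import *
t=tcp(); I=frames()
zu=t[2]-.0837
for dz in(-.002,0,.002):
    p=sidefit(I,[t[0],t[1],0],zu+dz); print(dz,p[:2].round(4),yawfit(I,p[:2],.006+zu+dz,("side",)))
E
```

```text
TCP mean [0.6415 0.0007 0.2128] sd [0.0001 0.0003 0.    ] yaw 124.72 F [-0.1 -0.7 -2.4] w 0.025
-0.002 [ 0.6311 -0.0011] (np.float64(43.25), np.float64(1.0), {'side': np.float64(43.25)})
0 [ 0.6288 -0.0034] (np.float64(46.0), np.float64(1.0), {'side': np.float64(46.0)})
0.002 [ 0.6267 -0.0057] (np.float64(48.75), np.float64(1.0), {'side': np.float64(48.75)})
```

```bash
python3 - <<'E'
from h import *
I=frames();t=np.array([.6415,.0007,.2128]);zu=t[2]-.0837
u0,v0,k=340,195,7
im=cv2.resize(I["side"][v0:v0+80,u0:u0+80],None,fx=k,fy=k,interpolation=cv2.INTER_CUBIC)
def dr(P,col):
    for u,v in proj("side",P): cv2.circle(im,(int((u-u0+.5)*k),int((v-v0+.5)*k)),0,col,-1)
for c,col in(((t[0],t[1]),(255,0,0)),((.6288,-.0034),(0,255,0))):
    dr(circ(.058,zu+.006,300,*c),col); dr(circ(.058,zu,300,*c),col); dr(circ(.015,zu+.016,60,*c),col)
    for a in np.radians([4.7,124.7,244.7]): dr(circ(.0055,zu+.006,30,c[0]+.046*np.cos(a),c[1]+.046*np.sin(a)),col)
B=np.load("B.npy")
for a in np.radians([0,120,240]):
    dr(se2(seg((.046*np.cos(a),.046*np.sin(a),.04),(.046*np.cos(a),.046*np.sin(a),.108)),B),(255,0,255))
save("ov1",im)
E
```

```text
(no output)
```

View pics/ov1.png

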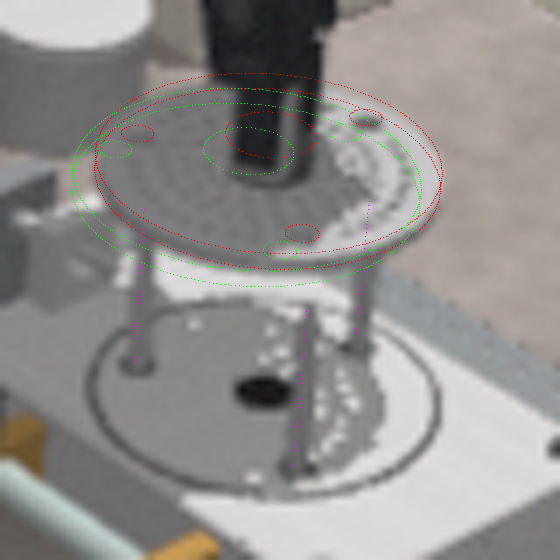

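```bash
python3 - <<'E'
from h import *
I=frames();u0,v0,k=345,200,9
im=I["side"][v0:v0+62,u0:u0+65]
g=cv2.cvtColor(im,cv2.COLOR_RGB2LAB);g[:,:,0]=cv2.createCLAHE(6,(4,4)).apply(g[:,:,0]);im=cv2.cvtColor(g,cv2.COLOR_LAB2RGB)
save("ov2",cv2.resize(im,None,fx=k,fy=k,interpolation=cv2.INTER_CUBIC))
E
```

```text
(no output)
```

View pics/ov2.png

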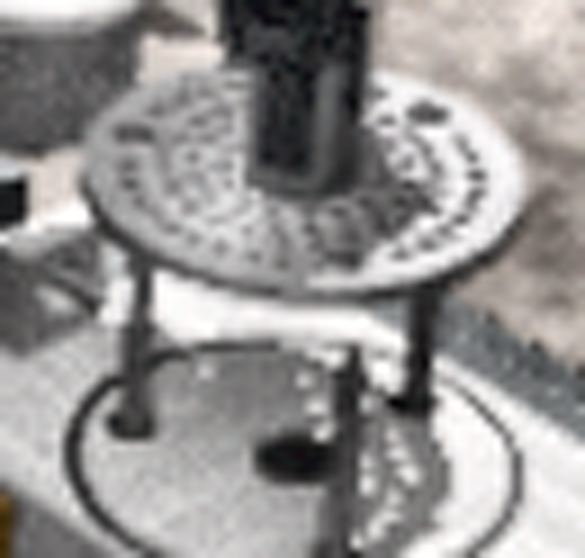

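```bash
python3 -m crank '{"travel":[[0.24,-0.29,0],[0.24,-0.29,-1],[0.24,-0.29,-1.6],[0.24,-0.29,-2.1],[0.24,-0.29,-2.5],[0.24,-0.29,-2.5]],"rot":[[0,0,0],[0,0,0],[0,0,0],[0,0,0],[0,0,0],[0,0,0]]}'
python3 - <<'E'
from h import *
t=tcp(3)
I=frames();u0,v0,k=345,200,9
im=I["side"][v0:v0+62,u0:u0+65]
g=cv2.cvtColor(im,cv2.COLOR_RGB2LAB);g[:,:,0]=cv2.createCLAHE(4,(4,4)).apply(g[:,:,0]);im=cv2.cvtColor(g,cv2.COLOR_LAB2RGB)
save("ov3",cv2.resize(im,None,fx=k,fy=k,interpolation=cv2.INTER_CUBIC))
E
```

```text
clock: 32.45
position: [0.644, -0.0027, 0.1869]
tool_rot: [-3.141, -0.0, 2.176]
force: [0.6, 1.3, -3.2]
grip_width: 0.0248
TCP mean [ 0.644  -0.0028  0.1875] sd [0.     0.     0.0002] yaw 124.67 F [ 0.9  1.4 -2.5] w 0.0247
```

View pics/ov3.png

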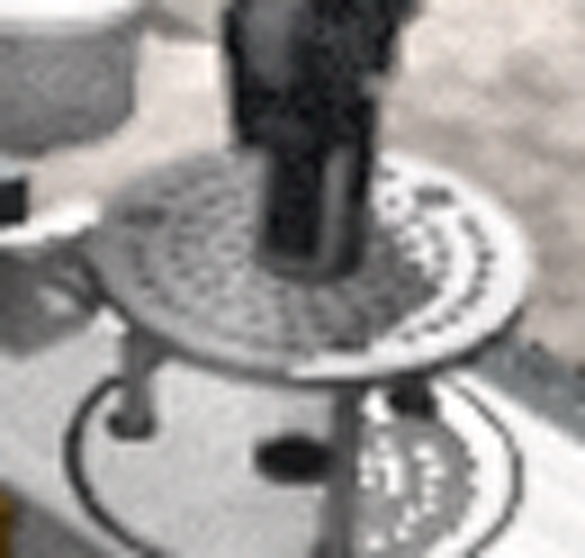

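```bash
python3 -m crank '{"travel":[[0,0,-0.4],[0,0,-0.8],[0,0,-1.2],[0,0,-1.2]],"rot":[[0,0,0],[0,0,0],[0,0,0],[0,0,0]]}'

```

```text
clock: 33.1
position: [0.6446, -0.0024, 0.1752]
tool_rot: [3.14, 0.0, 2.176]
force: [6.3, 3.5, -5.8]
grip_width: 0.0246
```

```bash
python3 -m crank '{"travel":[[0.06,0.04,-0.3],[0.06,0.04,-0.8],[0.06,0.04,-1.3],[0.06,0.04,-1.3]],"rot":[[0,0,0],[0,0,0],[0,0,0],[0,0,0]]}'
python3 - <<'E'
from h import *
t=tcp(2)
I=frames();u0,v0,k=345,200,9
save("ov4",cv2.resize(I["side"][v0:v0+62,u0:u0+65],None,fx=k,fy=k,interpolation=cv2.INTER_CUBIC))
E
```

```text
clock: 33.5
position: [0.6447, -0.0023, 0.1616]
tool_rot: [3.141, 0.0, 2.176]
force: [6.1, 1.9, -7.8]
grip_width: 0.0247
TCP mean [ 0.6447 -0.0023  0.1618] sd [0. 0. 0.] yaw 124.68 F [ 6.7  3.5 -6. ] w 0.0243
```

View pics/ov4.png

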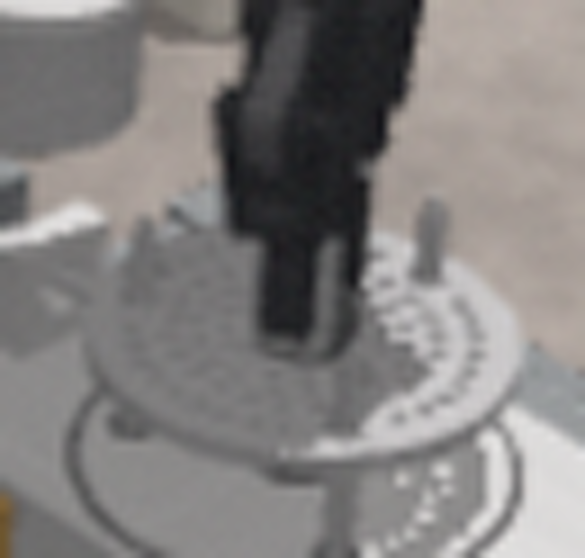

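```bash
python3 -m crank '{"travel":[[0.07,0.03,-0.5],[0.07,0.03,-1.2],[0.07,0.03,-1.9],[0.07,0.03,-2.6],[0.07,0.03,-2.6]],"rot":[[0,0,0],[0,0,0],[0,0,0],[0,0,0],[0,0,0]]}'

```

```text
clock: 34.2
position: [0.645, -0.0022, 0.1353]
tool_rot: [-3.141, -0.001, 2.176]
force: [1.7, 1.8, -3.9]
grip_width: 0.0246
```

```bash
python3 -m crank '{"travel":[[0,0,-0.5],[0,0,-0.9],[0,0,-1.1],[0,0,-1.1]],"rot":[[0,0,0],[0,0,0],[0,0,0],[0,0,0]]}'

```

```text
clock: 34.6
position: [0.6451, -0.0023, 0.1252]
tool_rot: [-3.141, -0.0, 2.176]
force: [0.5, 0.8, -3.0]
grip_width: 0.0248
```

```bash
python3 -m crank '{"travel":[[0,0,-0.15],[0,0,-0.15]],"rot":[[0,0,0],[0,0,0]]}'
python3 -m crank '{"travel":[[0,0,0],[0,0,0],[0,0,0],[0,0,0],[0,0,2],[0,0,6],[0,0,11],[-1,-4,13]],"rot":[[0,0,0],[0,0,0],[0,0,0],[0,0,0],[0,0,0],[0,0,0],[0,0,0],[0,0,0]]}' -0.1
python3 - <<'E'
from h import *
I=frames();u0,v0,k=325,195,7
save("ov5",cv2.resize(I["side"][v0:v0+82,u0:u0+90],None,fx=k,fy=k,interpolation=cv2.INTER_CUBIC))
print(bot.observe()["position"])
E
```

```text
clock: 34.8
position: [0.6453, -0.0024, 0.1244]
tool_rot: [3.142, 0.0, 2.176]
force: [-1.6, -0.0, 2.0]
grip_width: 0.0249
clock: 35.6
position: [0.6374, -0.0375, 0.258]
tool_rot: [3.136, 0.001, 2.183]
force: [0.4, -1.2, 0.0]
grip_width: 0.0386
[ 0.63532882 -0.04764477  0.2578798 ]
```

View pics/ov5.png

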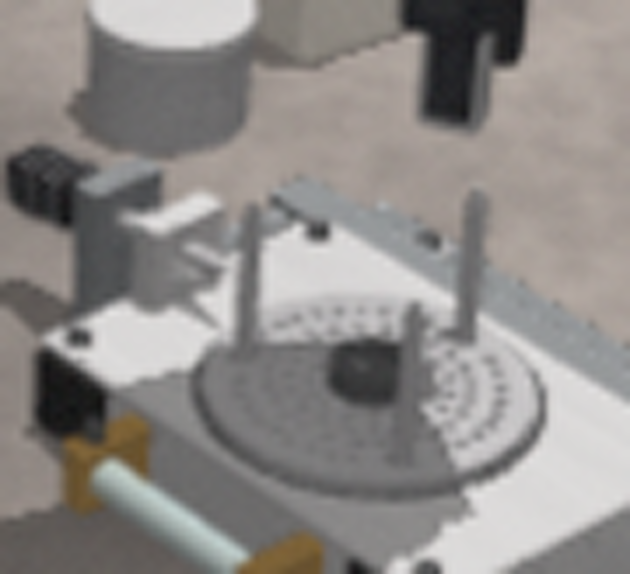

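```bash
python3 - <<'E'
from h import *
I=frames()
for n,M,p0,zt in(("mid",PLATE,(.5879,-.2647,0),.006),("right",PLATE,(.5301,-.4189,0),.006),("cover",COVER,(.4224,-.2926,0),.01)):
    r=[fit(I,M,p0,c,(1.5,1)) for c in(("top","side"),("top",),("side",))]
    print(n,[q[:2].round(4) for q in r],yawfit(I,r[0][:2],zt)[0],yawfit(I,r[0][:2],zt)[2])
save("t20",I["top"])
E
```

```text
mid [array([ 0.5879, -0.2647]), array([ 0.5871, -0.2638]), array([ 0.5881, -0.2651])] -18.75 {'top': np.float64(-18.5), 'side': np.float64(-18.75)}
right [array([ 0.5301, -0.4189]), array([ 0.5291, -0.4181]), array([ 0.5304, -0.4191])] -3.5 {'top': np.float64(-3.5), 'side': np.float64(-3.25)}
cover [array([ 0.4224, -0.2926]), array([ 0.4219, -0.291 ]), array([ 0.4224, -0.2934])] -55.25 {'top': np.float64(-55.25), 'side': np.float64(-55.25)}
```

View pics/t20.png

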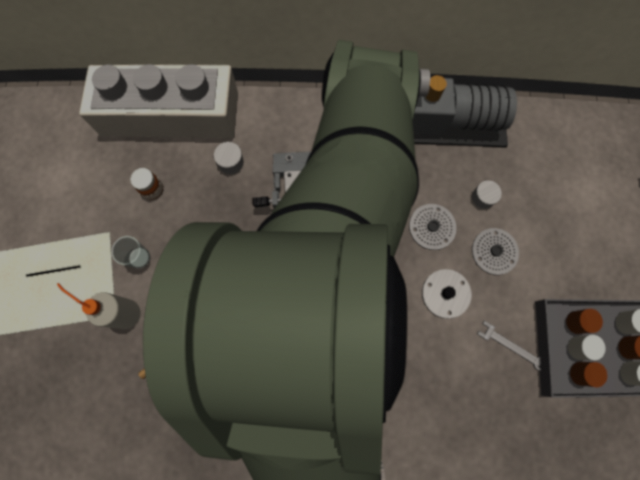

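```bash
python3 -m crank '{"travel":[[-1,-4,0],[-2,-8,0],[-3,-12,0],[-4,-16,0],[-4.7,-20,-3],[-4.7,-21.7,-7],[-4.7,-21.7,-11],[-4.7,-21.7,-12.5]],"rot":[[0,0,-6],[0,0,-12],[0,0,-18],[0,0,-23.2],[0,0,-23.2],[0,0,-23.2],[0,0,-23.2],[0,0,-23.2]]}' 0.2
python3 - <<'E'
from h import *
tcp(4)
E
```

```text
clock: 36.6
position: [0.5868, -0.2581, 0.1246]
tool_rot: [-3.137, -0.003, 1.771]
force: [-0.0, 1.4, -0.2]
grip_width: 0.0511
TCP mean [ 0.588  -0.2582  0.1275] sd [0.0008 0.0004 0.0022] yaw 101.52 F [0.2 0.3 0.3] w 0.0512
```

```bash
python3 -m crank '{"travel":[[0,-0.65,-2],[0,-0.65,-3.6],[0,-0.65,-4.2],[0,-0.65,-4.2],[0,-0.65,-4.2]],"rot":[[0,0,0],[0,0,0],[0,0,0],[0,0,0],[0,0,0]]}'

```

```text
clock: 37.3
position: [0.5887, -0.2656, 0.0878]
tool_rot: [3.141, 0.0, 1.771]
force: [-1.2, 0.3, 0.6]
grip_width: 0.0515
```

```bash
python3 -m crank '{"travel":[[-0.05,0.08,-0.3],[-0.05,0.08,-0.3],[-0.05,0.08,-0.3],[-0.05,0.08,-0.3],[-0.05,0.08,-0.3],[-0.05,0.08,-0.3]],"rot":[[0,0,0],[0,0,0],[0,0,0],[0,0,0],[0,0,0],[0,0,0]]}' -1 80

```

```text
clock: 37.9
position: [0.5881, -0.2647, 0.0849]
tool_rot: [3.141, -0.0, 1.771]
force: [-1.5, 1.7, 8.9]
grip_width: 0.0249
```

```bash
python3 -m crank '{"travel":[[0,0,1],[0,0,5],[0,0,10],[1,4,13],[2,8,14],[3,13,14],[4,18,14],[5,22.5,14]],"rot":[[0,0,0],[0,0,0],[0,0,4],[0,0,9],[0,0,14],[0,0,19],[0,0,23.2],[0,0,23.2]]}' 
python3 -m crank '{"travel":[[0.7,3.75,0],[0.7,3.75,-1],[0.7,3.75,-1.5],[0.7,3.75,-1.5]],"rot":[[0,0,0],[0,0,0],[0,0,0],[0,0,0]]}' 
python3 - <<'E'
from h import *
t=tcp(4)
I=frames();zu=t[2]-.0842
u0,v0,k=335,195,8
im=cv2.resize(I["side"][v0:v0+72,u0:u0+80],None,fx=k,fy=k,interpolation=cv2.INTER_CUBIC)
def dr(P,col):
    for u,v in proj("side",P): cv2.circle(im,(int((u-u0+.5)*k),int((v-v0+.5)*k)),0,col,-1)
for a in np.radians([4.6,124.6,244.6]): dr(circ(.0055,zu+.006,30,t[0]+.046*np.cos(a),t[1]+.046*np.sin(a)),(255,0,0))
save("ov6",im)
E
```

```text
clock: 38.7
position: [0.6378, -0.0379, 0.225]
tool_rot: [3.141, 0.0, 2.179]
force: [1.0, -1.1, -2.7]
grip_width: 0.0245
clock: 39.1
position: [0.6442, -0.0037, 0.2087]
tool_rot: [-3.14, 0.0, 2.175]
force: [-0.0, -0.6, -2.7]
grip_width: 0.0244
TCP mean [ 0.6447 -0.0038  0.2094] sd [0.0001 0.0002 0.0002] yaw 124.57 F [ 0.6 -0.3 -2.8] w 0.0242
```

View pics/ov6.png

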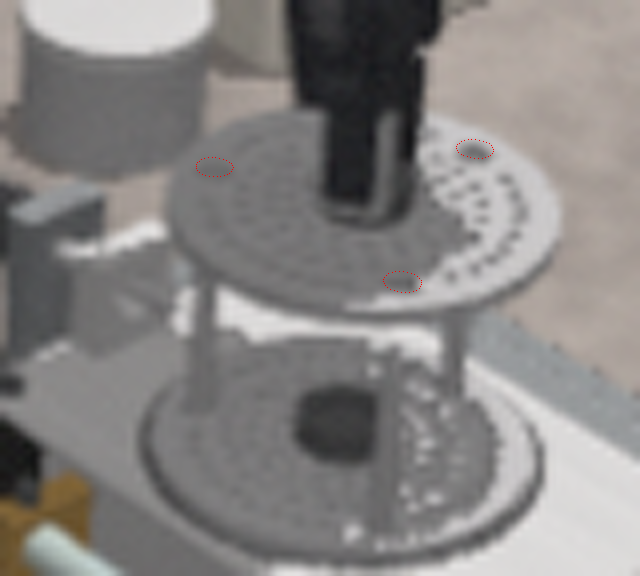

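```bash
python3 -m crank '{"travel":[[0.04,0.15,-0.5],[0.04,0.15,-1.2],[0.04,0.15,-1.8],[0.04,0.15,-2.4],[0.04,0.15,-3],[0.04,0.15,-3]],"rot":[[0,0,0],[0,0,0],[0,0,0],[0,0,0],[0,0,0],[0,0,0]]}' 

```

```text
clock: 40.0
position: [0.645, -0.001, 0.1781]
tool_rot: [-3.141, -0.0, 2.176]
force: [0.7, -0.6, -4.1]
grip_width: 0.0243
```

```bash
python3 -m crank '{"travel":[[0,0,-0.6],[0,0,-1.2],[0,0,-1.8],[0,0,-2.4],[0,0,-2.4]],"rot":[[0,0,0],[0,0,0],[0,0,0],[0,0,0],[0,0,0]]}' 

```

```text
clock: 40.5
position: [0.645, -0.001, 0.1541]
tool_rot: [-3.141, -0.0, 2.176]
force: [2.4, 0.2, -2.9]
grip_width: 0.0245
```

```bash
python3 -m crank '{"travel":[[0.03,0,-0.5],[0.03,0,-0.9],[0.03,0,-1.2],[0.03,0,-1.35],[0.03,0,-1.45]],"rot":[[0,0,0],[0,0,0],[0,0,0],[0,0,0],[0,0,0]]}' 

```

```text
clock: 41.0
position: [0.6454, -0.001, 0.1408]
tool_rot: [-3.141, -0.0, 2.176]
force: [-7.7, 1.0, 14.7]
grip_width: 0.0245
```

```bash
python3 -m crank '{"travel":[[0,0,0],[0,0,0],[0,0,0],[0,0,0],[0,0,2],[0,0,6],[0,0,10],[-1,-4,12]],"rot":[[0,0,0],[0,0,0],[0,0,0],[0,0,0],[0,0,0],[0,0,0],[0,0,0],[0,0,0]]}' -0.1
python3 - <<'E'
from h import *
I=frames();u0,v0,k=325,195,7
save("ov7",cv2.resize(I["side"][v0:v0+82,u0:u0+90],None,fx=k,fy=k,interpolation=cv2.INTER_CUBIC))
print(bot.observe()["position"])
for n,M,p0,zt in(("right",PLATE,(.5301,-.4189,0),.006),("cover",COVER,(.4224,-.2926,0),.01)):
    r=[fit(I,M,p0,c,(1.5,1)) for c in(("top","side"),("top",),("side",))]
    print(n,[q[:2].round(4) for q in r],yawfit(I,r[0][:2],zt)[0],yawfit(I,r[0][:2],zt)[2])
E
```

```text
clock: 41.8
position: [0.6372, -0.0361, 0.2636]
tool_rot: [3.137, 0.0, 2.183]
force: [-0.1, -0.1, -0.8]
grip_width: 0.0382
[ 0.63547197 -0.0463521   0.26416568]
right [array([ 0.5301, -0.4189]), array([ 0.5291, -0.4181]), array([ 0.5304, -0.4191])] -3.5 {'top': np.float64(-3.5), 'side': np.float64(-3.25)}
cover [array([ 0.4224, -0.2926]), array([ 0.4219, -0.291 ]), array([ 0.4226, -0.2935])] -55.25 {'top': np.float64(-55.25), 'side': np.float64(-55.25)}
```

View pics/ov7.png

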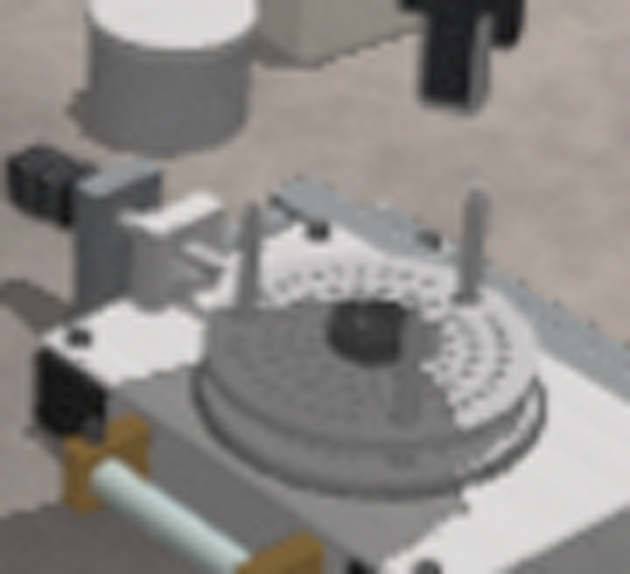

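```bash
python3 -m crank '{"travel":[[-1.3,-4.7,0],[-2.6,-9.4,0],[-3.9,-14,0],[-5.2,-18.7,0],[-6.5,-23.4,0],[-7.8,-28,0],[-9.1,-32.7,0],[-10.5,-37.4,-3]],"rot":[[0,0,-4],[0,0,-8],[0,0,-8.1],[0,0,-8.1],[0,0,-8.1],[0,0,-8.1],[0,0,-8.1],[0,0,-8.1]]}' 0.2
python3 -m crank '{"travel":[[0,0,-4],[0,0,-8],[0,0,-10],[0,0,-10]],"rot":[[0,0,0],[0,0,0],[0,0,0],[0,0,0]]}'
python3 - <<'E'
from h import *
tcp(4)
E
```

```text
clock: 42.7
position: [0.532, -0.4123, 0.237]
tool_rot: [3.139, 0.005, 2.033]
force: [1.4, 0.6, -0.3]
grip_width: 0.0512
clock: 43.1
position: [0.531, -0.4081, 0.1313]
tool_rot: [-3.139, -0.004, 2.034]
force: [-0.9, 0.1, -0.1]
grip_width: 0.0515
TCP mean [ 0.5324 -0.4091  0.1352] sd [0.0004 0.0002 0.001 ] yaw 116.55 F [ 0.  -0.8 -0.2] w 0.0514
```

```bash
python3 -m crank '{"travel":[[-0.25,-0.97,-2],[-0.25,-0.97,-4],[-0.25,-0.97,-5],[-0.25,-0.97,-5],[-0.25,-0.97,-5]],"rot":[[0,0,0],[0,0,0],[0,0,0],[0,0,0],[0,0,0]]}'
python3 - <<'E'
from h import *
tcp(2)
E
```

```text
clock: 43.8
position: [0.5303, -0.4186, 0.0856]
tool_rot: [3.141, 0.001, 2.035]
force: [-0.2, -0.9, -0.1]
grip_width: 0.0513
TCP mean [ 0.5304 -0.4187  0.0858] sd [0. 0. 0.] yaw 116.58 F [ 0.3  0.4 -1.4] w 0.0509
```

```bash
python3 -m crank '{"travel":[[0,0,-0.1],[0,0,-0.1],[0,0,-0.1],[0,0,-0.1],[0,0,-0.1]],"rot":[[0,0,0],[0,0,0],[0,0,0],[0,0,0],[0,0,0]]}' -1 80
python3 -m crank '{"travel":[[0,0,1],[0,0,5],[0,0,10],[1,4,14],[2.2,8.4,14.5],[3.5,13,14.5],[4.8,17.5,14.5],[6,22,14.5]],"rot":[[0,0,0],[0,0,0],[0,0,0],[0,0,4],[0,0,8.1],[0,0,8.1],[0,0,8.1],[0,0,8.1]]}'
python3 -m crank '{"travel":[[1.3,4.6,0],[2.6,9.2,0],[3.9,13.9,0],[5.2,18.3,0],[5.47,19.7,0],[5.47,19.7,-0.5],[5.47,19.7,-0.5]],"rot":[[0,0,0],[0,0,0],[0,0,0],[0,0,0],[0,0,0],[0,0,0],[0,0,0]]}'
python3 - <<'E'
from h import *
t=tcp(4)
I=frames();zu=t[2]-.0845
u0,v0,k=335,185,8
im=cv2.resize(I["side"][v0:v0+72,u0:u0+80],None,fx=k,fy=k,interpolation=cv2.INTER_CUBIC)
def dr(P,col):
    for u,v in proj("side",P): cv2.circle(im,(int((u-u0+.5)*k),int((v-v0+.5)*k)),0,col,-1)
for a in np.radians([4.6,124.6,244.6]): dr(circ(.0055,zu+.006,30,t[0]+.046*np.cos(a),t[1]+.046*np.sin(a)),(255,0,0))
save("ov8",im)
E
```

```text
clock: 44.4
position: [0.5302, -0.4186, 0.0846]
tool_rot: [3.141, 0.001, 2.035]
force: [-2.4, 2.8, 14.3]
grip_width: 0.025
clock: 45.2
position: [0.59, -0.1966, 0.2293]
tool_rot: [3.141, 0.0, 2.176]
force: [1.6, 0.6, -3.4]
grip_width: 0.0247
clock: 45.9
position: [0.644, -0.0023, 0.2231]
tool_rot: [-3.14, 0.0, 2.176]
force: [-0.2, 0.2, -3.8]
grip_width: 0.0245
TCP mean [ 0.6442 -0.0031  0.2236] sd [0.0001 0.0001 0.0001] yaw 124.56 F [ 0.  -0.2 -3.1] w 0.0247
```

View pics/ov8.png

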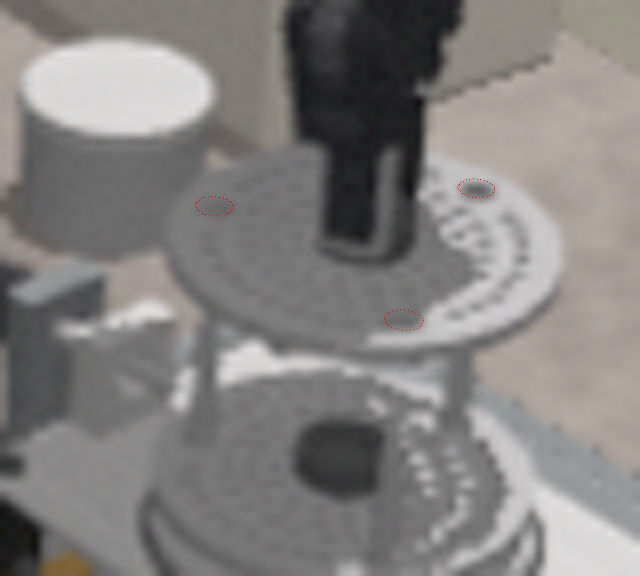

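```bash
python3 -m crank '{"travel":[[0.08,0.15,-1],[0.08,0.15,-2],[0.08,0.15,-2.8],[0.08,0.15,-3.4],[0.08,0.15,-4],[0.08,0.15,-4.5],[0.08,0.15,-4.5]],"rot":[[0,0,0],[0,0,0],[0,0,0],[0,0,0],[0,0,0],[0,0,0],[0,0,0]]}' 

```

```text
clock: 46.9
position: [0.6452, -0.0001, 0.1778]
tool_rot: [-3.141, -0.0, 2.176]
force: [0.3, 0.0, -2.8]
grip_width: 0.025
```

```bash
python3 -m crank '{"travel":[[0,-0.05,-0.5],[0,-0.05,-1.1],[0,-0.05,-1.6],[0,-0.05,-2.0],[0,-0.05,-2.2]],"rot":[[0,0,0],[0,0,0],[0,0,0],[0,0,0],[0,0,0]]}' 

```

```text
clock: 47.4
position: [0.6453, -0.0005, 0.1565]
tool_rot: [-3.141, -0.0, 2.176]
force: [-8.9, 1.3, 25.7]
grip_width: 0.0243
```

```bash
python3 -m crank '{"travel":[[0,0,0],[0,0,0],[0,0,0],[0,0,0],[0,0,2],[0,0,6],[0,0,9],[-2,-3,10]],"rot":[[0,0,0],[0,0,0],[0,0,0],[0,0,0],[0,0,0],[0,0,0],[0,0,0],[0,0,0]]}' -0.1
python3 - <<'E'
from h import *
I=frames();u0,v0,k=325,195,7
save("ov9",cv2.resize(I["side"][v0:v0+82,u0:u0+90],None,fx=k,fy=k,interpolation=cv2.INTER_CUBIC))
print(bot.observe()["position"])
for n,M,p0,zt in(("cover",COVER,(.4224,-.2926,0),.01),):
    r=[fit(I,M,p0,c,(1.5,1)) for c in(("top","side"),("top",),("side",))]
    print(n,[q[:2].round(4) for q in r],yawfit(I,r[0][:2],zt)[0],yawfit(I,r[0][:2],zt)[2])
E
```

```text
clock: 48.2
position: [0.6276, -0.027, 0.2593]
tool_rot: [3.136, 0.001, 2.181]
force: [-0.3, 0.0, 0.6]
grip_width: 0.0385
[ 0.62425074 -0.03447495  0.25868354]
cover [array([ 0.4224, -0.2926]), array([ 0.4219, -0.291 ]), array([ 0.4226, -0.2935])] -55.25 {'top': np.float64(-55.25), 'side': np.float64(-55.25)}
```

View pics/ov9.png

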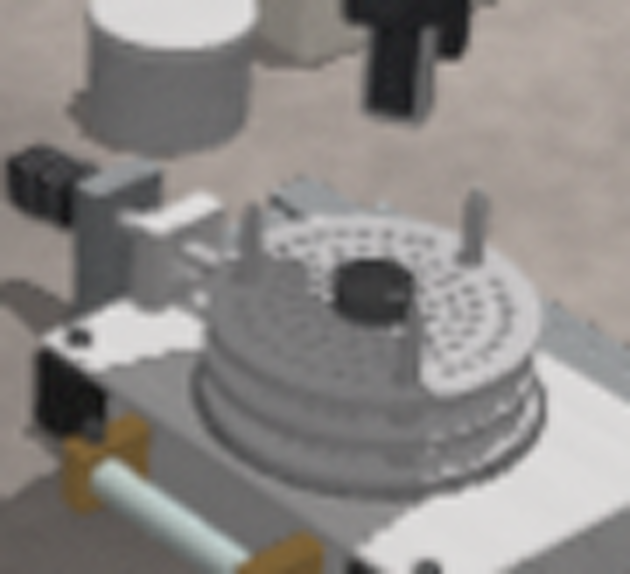

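Three plates are stacked flat. Next is the cover: the move is (-20.2, -25.8) cm with a turn of -59.85°.

```bash
python3 -m crank '{"travel":[[-2.5,-3.2,0],[-5,-6.5,0],[-7.5,-9.7,0],[-10,-13,0],[-12.5,-16.2,0],[-15,-19.5,0],[-17.7,-22.6,0],[-20.2,-25.8,-3]],"rot":[[0,0,-7.5],[0,0,-15],[0,0,-22.5],[0,0,-30],[0,0,-37.5],[0,0,-45],[0,0,-52.5],[0,0,-59.8]]}' 0.2
python3 -m crank '{"travel":[[0,0,-4],[0,0,-8],[0,0,-9],[0,0,-9]],"rot":[[0,0,0],[0,0,0],[0,0,0],[0,0,0]]}'
python3 - <<'E'
from h import *
tcp(4)
E
```

```text
clock: 49.1
position: [0.4235, -0.29, 0.2288]
tool_rot: [3.136, -0.0, 1.127]
force: [2.4, -1.2, -1.8]
grip_width: 0.0515
clock: 49.5
position: [0.4231, -0.2882, 0.1362]
tool_rot: [-3.139, 0.0, 1.132]
force: [0.1, 0.4, 0.5]
grip_width: 0.0515
TCP mean [ 0.4241 -0.2885  0.1381] sd [0.0003 0.     0.0004] yaw 64.87 F [ 0.   0.1 -0.5] w 0.0515
```

```bash
python3 -m crank '{"travel":[[-0.15,-0.4,-2],[-0.15,-0.4,-3.6],[-0.15,-0.4,-4.4],[-0.15,-0.4,-4.4],[-0.15,-0.4,-4.4]],"rot":[[0,0,0],[0,0,0],[0,0,0],[0,0,0],[0,0,0]]}'
python3 - <<'E'
from h import *
tcp(2)
E
```

```text
clock: 50.2
position: [0.4224, -0.2924, 0.0936]
tool_rot: [3.141, 0.0, 1.132]
force: [-0.2, -0.3, -0.3]
grip_width: 0.0513
TCP mean [ 0.4224 -0.2924  0.0936] sd [0. 0. 0.] yaw 64.87 F [ 0.6 -0.5  0.3] w 0.0512
```

```bash
python3 -m crank '{"travel":[[0,0,-0.15],[0,0,-0.15],[0,0,-0.15],[0,0,-0.15],[0,0,-0.15]],"rot":[[0,0,0],[0,0,0],[0,0,0],[0,0,0],[0,0,0]]}' -1 90
python3 - <<'E'
from h import *
tcp(2)
E
```

```text
clock: 50.8
position: [0.4224, -0.2923, 0.092]
tool_rot: [3.141, -0.0, 1.132]
force: [-2.5, 2.6, 16.1]
grip_width: 0.0263
TCP mean [ 0.4224 -0.2923  0.092 ] sd [0. 0. 0.] yaw 64.87 F [-1.7  3.1 16.6] w 0.0269
```

```bash
python3 -m crank '{"travel":[[0,0,1],[0,0,5],[0,0,10],[2,2.5,14],[5,6.5,15],[8,10.5,15],[11,14.5,15],[14,18.3,15]],"rot":[[0,0,0],[0,0,0],[0,0,5],[0,0,13],[0,0,21],[0,0,29],[0,0,37],[0,0,45]]}'
python3 - <<'E'
from h import *
S=bot.grab_frame("side");save("s30",S[150:450,240:600]);tcp(1)
E
```

```text
clock: 51.7
position: [0.5624, -0.1075, 0.2419]
tool_rot: [-3.142, 0.0, 1.923]
force: [0.9, -0.8, -5.1]
grip_width: 0.0259
TCP mean [ 0.565  -0.1028  0.2412] sd [0. 0. 0.] yaw 110.63 F [-0.5 -0.3 -5. ] w 0.026
```

View pics/s30.png

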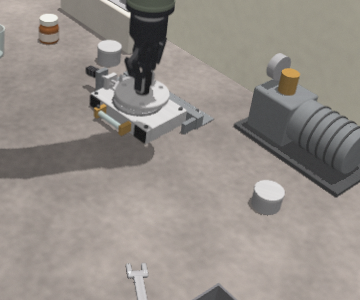

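```bash
python3 -m crank '{"travel":[[3,4,0],[5.5,7,0],[8,10.2,0],[8,10.2,0],[8,10.2,0],[8,10.2,0]],"rot":[[0,0,7],[0,0,14.5],[0,0,14.5],[0,0,14.5],[0,0,14.5],[0,0,14.5]]}'
python3 - <<'E'
from h import *
t=tcp(4)
I=frames();zu=t[2]-.092
u0,v0,k=335,185,8
im=cv2.resize(I["side"][v0:v0+72,u0:u0+80],None,fx=k,fy=k,interpolation=cv2.INTER_CUBIC)
def dr(P,col):
    for u,v in proj("side",P): cv2.circle(im,(int((u-u0+.5)*k),int((v-v0+.5)*k)),0,col,-1)
for a in np.radians([4.6,124.6,244.6]): dr(circ(.0055,zu+.010,30,t[0]+.046*np.cos(a),t[1]+.046*np.sin(a)),(255,0,0))
dr(circ(.058,zu+.01,200,t[0],t[1]),(0,255,0))
save("ov10",im)
E
```

```text
clock: 52.4
position: [0.6412, -0.0084, 0.2413]
tool_rot: [-3.14, 0.0, 2.169]
force: [-0.3, -0.1, -4.3]
grip_width: 0.026
TCP mean [ 0.6414 -0.0084  0.2415] sd [0.0001 0.0001 0.    ] yaw 124.29 F [-0.2 -0.4 -5. ] w 0.0261
```

View pics/ov10.png

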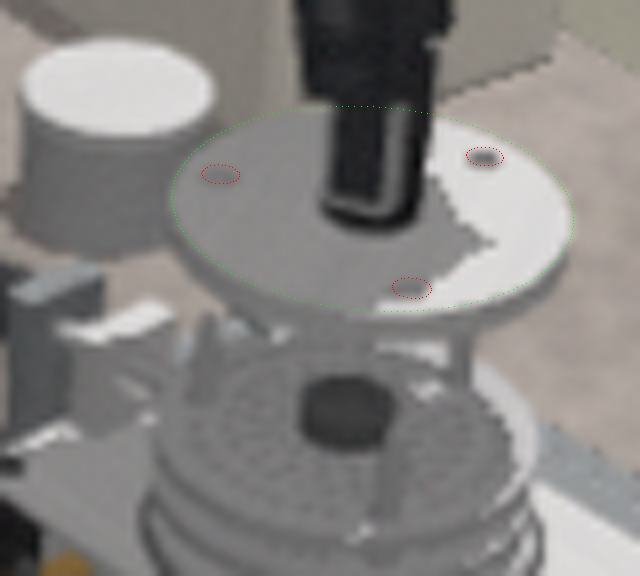

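```bash
python3 -m crank '{"travel":[[0.38,0.72,-1],[0.38,0.72,-2],[0.38,0.72,-3],[0.38,0.72,-4],[0.38,0.72,-4.6],[0.38,0.72,-4.8],[0.38,0.72,-4.8]],"rot":[[0,0,0.4],[0,0,0.4],[0,0,0.4],[0,0,0.4],[0,0,0.4],[0,0,0.4],[0,0,0.4]]}'

```

```text
clock: 53.4
position: [0.6456, -0.0004, 0.193]
tool_rot: [-3.141, -0.0, 2.177]
force: [-0.5, 0.6, -4.7]
grip_width: 0.0261
```

```bash
python3 -m crank '{"travel":[[0,0,-0.4],[0,0,-0.8],[0,0,-1.1],[0,0,-1.3],[0,0,-1.45]],"rot":[[0,0,0],[0,0,0],[0,0,0],[0,0,0],[0,0,0]]}'

```

```text
clock: 53.9
position: [0.6461, -0.0005, 0.1799]
tool_rot: [3.141, 0.001, 2.177]
force: [-8.2, -0.6, 31.1]
grip_width: 0.0261
```

```bash
python3 -m crank '{"travel":[[0,0,0.1],[0,0,0.1],[0,0,0.1],[0,0,0.1],[0,0,2],[0,0,6],[0,0,10],[-3,-4,12]],"rot":[[0,0,0],[0,0,0],[0,0,0],[0,0,0],[0,0,0],[0,0,0],[0,0,0],[0,0,0]]}' 0.1
python3 -m crank '{"travel":[[-4,-3,0],[-8,-6,2],[-12,-9,4],[-16,-12,4],[-16,-12,4],[-16,-12,4]],"rot":[[0,0,0],[0,0,0],[0,0,0],[0,0,0],[0,0,0],[0,0,0]]}' 0.1
python3 - <<'E'
from h import *
I=frames();u0,v0,k=325,195,7
save("ov11",cv2.resize(I["side"][v0:v0+82,u0:u0+90],None,fx=k,fy=k,interpolation=cv2.INTER_CUBIC))
save("s40",I["side"]);save("t40",I["top"])
# cover seat height check
for z in(.094,.096,.098,.100,.102):
    M={c:[circ(.058,z,200)] for c in I}
    p=fit(I,M,(.645,-.002,0),("side",),(1.2,)); print(z,p[:2].round(4))
E
```

```text
clock: 54.7
position: [0.6203, -0.0331, 0.3]
tool_rot: [3.137, 0.001, 2.184]
force: [1.1, -1.2, -0.2]
grip_width: 0.0472
clock: 55.3
position: [0.4571, -0.1583, 0.3379]
tool_rot: [3.14, 0.001, 2.175]
force: [0.0, 0.6, 0.1]
grip_width: 0.047
0.094 [0.649  0.0027]
0.096 [6.47e-01 4.00e-04]
0.098 [ 0.645  -0.0018]
0.1 [ 0.6429 -0.0039]
0.102 [ 0.6409 -0.0061]
```

View pics/ov11.png

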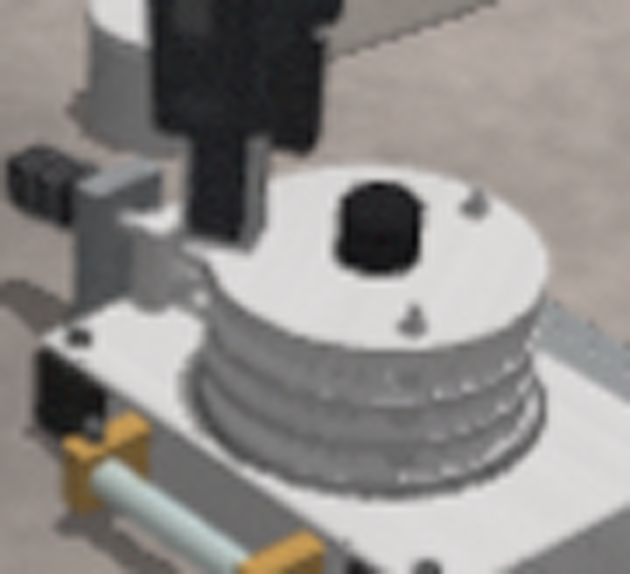

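View pics/t40.png

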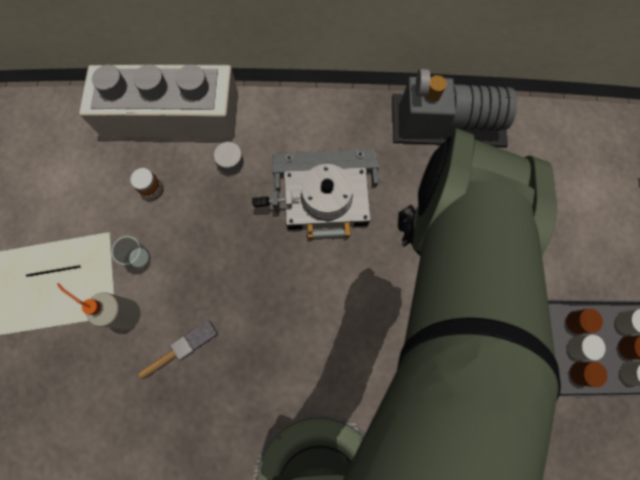

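View pics/s40.png

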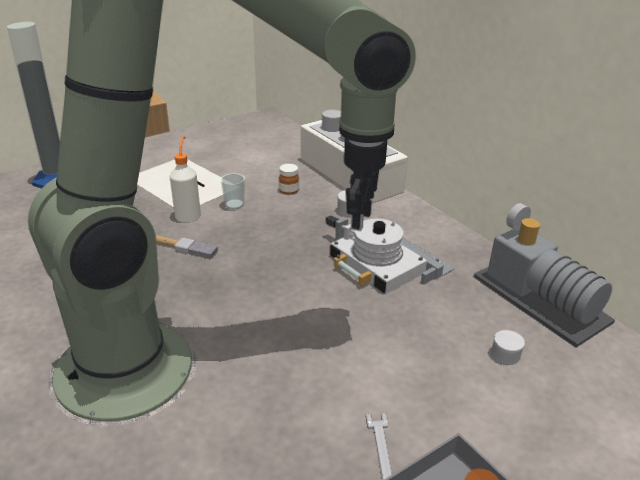

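```bash
python3 - <<'E'
from h import *
I=frames()
for c in(("top","side"),("top",)):
    p=fit(I,BASE,np.load("B.npy"),c,(1.2,)); print(c,p[:2].round(4),np.degrees(p[2]).round(2))
k=10
save("fin",np.hstack([cv2.resize(I["top"][150:205,250:290],None,fx=k,fy=k,interpolation=cv2.INTER_CUBIC),cv2.resize(I["top"][150:205,345:385],None,fx=k,fy=k,interpolation=cv2.INTER_CUBIC)]))
E
```

```text
('top', 'side') [ 0.6437 -0.0024] 4.6
('top',) [ 0.6445 -0.001 ] 4.71
```

View pics/fin.png

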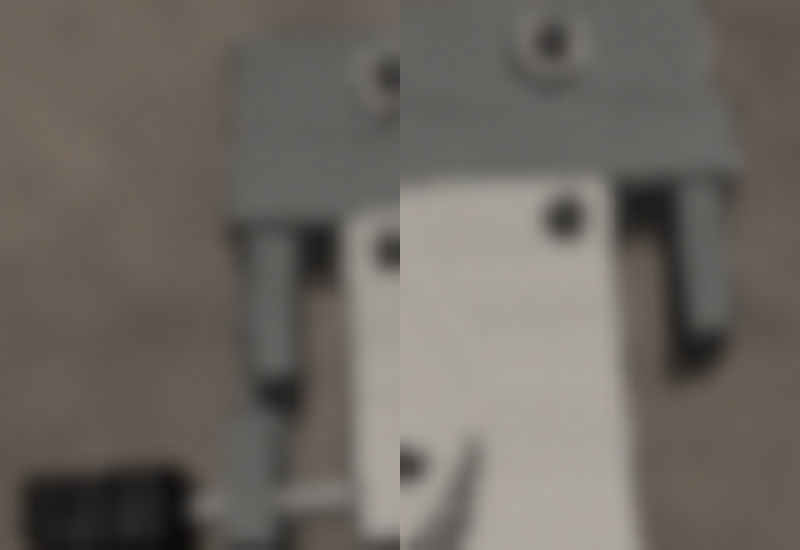

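```bash
python3 - <<'E'
from workcell import bot
print(bot.job_done(), bot.observe()["clock"])
E
```

```text
the job is handed in; nothing more can be done
the job is handed in; nothing more can be done
```

The job is done and handed in after about 56 s of the 210 s allowed. The base is docked and locked, and all three plates and the cover are on the rods.

- **Base:** I walked it in with alternate pushes on the two rear bumpers and finished with a firm push on each. The last check shows it square to the stop bar to about 0.1° and flat against it. It sits about 3 mm left of centre between the cheeks.
- **Pin:** I pushed it from the left through the dock's eye and the lug until the handle touched the ear. I then drew it back about 5 mm on purpose, because by my estimate its tip would have caught the plates. It still passes about 20 mm beyond the inner face of the lug, but its handle is not tight against the ear.
- **Plates and cover:** I turned each so its holes lined up and slid it down until it touched; the cover went on last. In the side view the cover's top is about 98 mm above the bench, the height expected for a fully seated stack.
- **Other things:** The side and top pictures show none of the other things on the bench disturbed, and I saw no knocked part or slipping grip.

The two cameras disagreed by about 2 to 3 mm sideways on where the base and plates were. I used their average, which agreed with where the arm actually gripped the plates.

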